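# Put the grinder's accessories back on their shadow plates

## Task

The grinding is done: put the grinder's side handle, two-pin spanner, grinding wheel and clamping nut back, each on the white plate that carries its own black silhouette. Each must lie flat on its plate, centred on its silhouette, wheel and nut the same way up as they are now; handle and spanner must be in line with their silhouettes and the same way round (stud on stud, fork on fork).

Things in the scene. Friction and masses are not known exactly. Their poses are not given: they have to be found in the camera images.
- handle: Black side handle of an angle grinder, 130 mm along its x, lying. Round ribbed grip 32 mm thick, x -53 to +30 mm, axis 17 mm above the underside, between square 34 mm collars (x -65 to -53, +30 to +38) on which it rests without rolling; steel stud 10 mm thick, x +38 to +65. Origin: mid-length, underside; balance point near it; z up. About 0.12 kg.
- handle_stud (a point): Tip of the handle's steel stud: x = +65 mm, 17 mm above the underside, in the handle's frame.
- spanner: Flat steel two-pin spanner, 130 mm along its x, 8 mm thick, lying flat: bar 18 mm wide, x -65 to +20 mm; crosspiece 44 mm wide, x +20 to +34; two fork prongs 10 mm wide, 34 mm apart (centres), to x +65, each with a pin standing up 6 mm. Origin: mid-length, underside; balance point about 5 mm to +x of it; z up. About 0.11 kg.
- spanner_fork (a point): Middle of the spanner's open fork end, between the prong tips: x = +65 mm, 4 mm above the underside, in the spanner's frame.
- wheel: Grey stone grinding wheel, a cylinder 54 mm in diameter, its wall straight up to 34 mm and bevelled to 38 mm, with a 22 mm steel hub on top, 44 mm high in all, standing upright. Origin: centre of its underside; z up. About 0.22 kg.
- nut: Round steel clamping nut, a disc 38 mm in diameter and 12 mm thick with a 20 mm boss on top (16 mm in all) and four small dark pin holes, lying boss up. Origin: centre of its underside; z up. About 0.06 kg.
- pad_handle: Fixed flat white painted steel plate, 150 x 80 mm, 4 mm thick (top face at z = 4 mm of its frame), with the black life-size silhouette of the side handle painted on it. Origin: centre of the underside, below the centre of the silhouette. z up. x along the plate's length; the silhouette spans x -65 to +65 mm, its stud end at +x.
- pad_spanner: Fixed flat white painted steel plate, 150 x 80 mm, 4 mm thick (top face at z = 4 mm of its frame), with the black life-size silhouette of the two-pin spanner painted on it. Origin: centre of the underside, below the centre of the silhouette. z up. x along the plate's length; the silhouette spans x -65 to +65 mm, its fork end at +x.
- pad_wheel: Fixed flat white painted steel plate, 84 x 84 mm, 4 mm thick (top face at z = 4 mm of its frame), with the black life-size silhouette of the grinding wheel (disc 54 mm in diameter) painted on it. Origin: centre of the underside, below the centre of the silhouette. z up. 
- pad_nut: Fixed flat white painted steel plate, 84 x 84 mm, 4 mm thick (top face at z = 4 mm of its frame), with the black life-size silhouette of the clamping nut (disc 38 mm in diameter with four small white dots) painted on it. Origin: centre of the underside, below the centre of the silhouette. z up. 
Things that resemble listed ones, but are neither listed nor needed, are in the scene too. What is shaped like the wheel but pink or purple is not meant.

How it is judged:
By the outcome, as a careful person would: the job done as asked, in the order asked, and still so for the second after the job is handed in, with the robot touching nothing.
It also fails if it takes over 112 s, if anything falls off the work surface, if the arm or the gripper's body presses on something with over 40 N, if the wrist force passes 120 N, or if a joint passes its speed limit or range.

## Robot

A 6-joint arm with a two-finger parallel gripper is mounted at the origin on the work surface. World frame = base frame: x ahead of the robot, y to its left, z up, the work surface at z = 0. Lengths are in m, angles in rad, forces in N, time in s.
With the tool pointing down it reaches from about 0.4 to 0.925 m from the base axis. Payload 12.5 kg.
Tool frame: the origin (TCP) lies midway between the tips of the shut fingers; the grasp point (between the pads) lies 19 mm behind it; z points along the fingers, y is the direction in which the jaws open and shut (so a half turn about z gives the same grasp; the last joint's range is limited). The gripper opens to 95 mm and grips with 3 to 60 N. Pads are 20 mm wide; open, the fingers measure 119 mm over their backs; the gripper's body (75 mm by 180 mm) begins 59 mm behind the grasp point.
Start: joints at [1.057, 0.491, 1.559, -0, 1.092, -0.106], TCP at [0.248, 0.574, 0.184] pointing down, gripper open.
Joint ranges: [-3.1, 3.1], [-0.84, 2.19], [0.05, 2.79], [-1.13, 4.28], [0.06, 2.93], [-2.69, 2.69]. Speed limits (rad/s): [2.22, 2.22, 2.79, 3.14, 3.14, 3.14].

## Interface

Orientations are given as a rotation vector (axis times angle).
In Python, from cell import read_state, camera, camera_info, sign_off, boxes_of, regions_of, landmark_of gives the robot as it stands.
- The arm moves only by the tool step_arm, never from a script. Its argument "series" is a list of rows, each an object of numbers: "jaw": the opening, from 0 (shut) to 1 (fully open); "tx", "ty", "tz": the shift along the tool's x, y, z in m; "rx", "ry", "rz": the turn, a rotation vector about the tool's x, y, z in degrees. In form: [{"jaw": .., "tx": .., "ty": .., "tz": .., "rx": .., "ry": .., "rz": ..}, ...]. A call has 1 to 12 rows; each row shifts and turns the pose as measured when the row begins, along the tool's axes as they then stand; what a row does not reach is not made up. A row lasts 1/12 s, in which the tool goes at most 41.7 mm and 7.16 degrees, less where a joint would pass 70% of its speed; a pose out of reach is approached as far as the arm can. A call is refused whole if a number of a shift passes 0.0417 or a number of a turn 7.16, either way. A call with a gripper value outside its range is refused whole. The fingers move at their own pace and stop on an object; "force" is the grip in N (left out, the last holds). Time passes only in rows, so rows that do not move let the fingers close. It gives the time, the measured TCP pose, the force and the opening at its end, in the units of the state.
- read_state(): the state, without advancing time (a new reading comes with each control period).
- camera(name): name is "scene" or "side" or "wrist"; returns (picture, depth): 480x640x3 uint8, red, green, blue; 480x640 float32, m along the optical axis (not along the pixel's ray), 0 where there is no reading.
- camera_info(name): a dict with "camera_matrix" (3x3 intrinsics, pixels), "R" (3x3) and "t" (3): a world point X has camera coordinates R X + t; the wrist camera has in their place "hand_eye" (4x4, takes a point from camera to tool coordinates, whose origin is the TCP and whose axes are the flange's). Camera axes: x right, y down, z forward; pixel columns grow to the right and rows downward; lengths in m; the calibration is good to about 2 mm. A picture is of the moment at which its call begins: read the wrist's pose just before it. camera_info takes no time and is no camera call.
- sign_off(): hands the job in, once; it reports no verdict.
Trained networks look in the newest picture that a camera, given by its name, has taken for a name from the list of things; names that differ only in an ending like _2 or _b are one class to them, and where a whole thing is asked for, a point or a joint stands for the part that bears it (a point fixed in the world has none). Each returns a list of dicts, best first, with "score" (0 to 1); they miss things now and then, are a little off and sometimes report something else, mostly with a low value. They report only what shows in the picture. A call takes as long as a camera call. They do not tell look-alikes from the thing itself.
- boxes_of(camera, thing): "point" ([x, y, z] in m, in world coordinates, good to about 4 mm: the middle of the surface that is visible of it).
- regions_of(camera, thing): "pixels" (480x640 bool, what is visible of it).
- landmark_of(camera, thing): "point" ([x, y, z] in m, in world coordinates, good to about 4 mm: a listed point, or the origin of a listed thing).
The state is a dict: "time_s": time; "joints": joint angles; "joint_vel": joint speeds; "tau": joint torques, N m; "ee_pos": TCP position; "eef_rot": TCP orientation; "wrist_force": force on the tool from outside, world axes, zero at the start; "ft_torque": the same for the moment, N m; "gripper_width": opening from 0.0 (shut) to 1.0 (fully open).
Only numpy, scipy, OpenCV 4.12 (cv2) and the standard library are available. Lean on these libraries where they do the work, as an engineer would, in place of code of your own. Each camera call takes 0.05 s, during which the arm holds its last target. There are 200 camera calls.

## Working session

There is one attempt and no reset: what is moved stays moved. The work goes in short steps, Python scripts to look and compute and a tool call to move; the robot and the scene stay as the last step left them, time stands still between calls to the robot, and variables do not carry over. Pictures are saved under pics/ and viewed, about 12 in all and at most 16, crops included, and the job is handed in when it is done.

Besides the shell and the picture viewer there is one more tool, called after "Request:" by a JSON object that holds its "fn" and its "kwargs", one argument or row to a line. step_arm: Moves the arm, as the interface text tells. Its arguments: {"type":"object","properties":{"series":{"type":"array","items":{"type":"object","properties":{"jaw":{"type":"number"},"tx":{"type":"number"},"ty":{"type":"number"},"tz":{"type":"number"},"rx":{"type":"number"},"ry":{"type":"number"},"rz":{"type":"number"}}}},"force":{"type":"number"}},"required":["series"]}

```bash
ls; mkdir -p pics; python3 - <<'E'
from cell import *
import cv2
s=read_state(); print({k:s[k] for k in('time_s','ee_pos','eef_rot','wrist_force','gripper_width')})
for n in('scene','side','wrist'):
    p,d=camera(n); cv2.imwrite(f'pics/a_{n}.png',p[:,:,::-1]); i=camera_info(n); print(n,i)
E
```

```text
pics
{'time_s': 0.0, 'ee_pos': array([0.2477213 , 0.573521  , 0.18298318]), 'eef_rot': array([-6.36111394e-01, -3.07620234e+00,  1.59996107e-03]), 'wrist_force': array([ 0.2598543 , -0.44569272, -0.1950352 ]), 'gripper_width': 1.000737212923396}
scene {'camera_matrix': array([[620.43915795,   0.        , 314.72960235],
       [  0.        , 620.43915795, 233.57102283],
       [  0.        ,   0.        ,   1.        ]]), 'R': array([[ 0.73160189,  0.68151742, -0.01710789],
       [ 0.37912398, -0.42758568, -0.82063116],
       [-0.56658952,  0.5938893 , -0.57120209]]), 't': array([-0.44783139, -0.19666704,  1.55941944])}
side {'camera_matrix': array([[458.99438813,   0.        , 311.84124335],
       [  0.        , 458.99438813, 245.025945  ],
       [  0.        ,   0.        ,   1.        ]]), 'R': array([[-0.97870546, -0.20479878, -0.01389529],
       [-0.08030898,  0.44432409, -0.89225925],
       [ 0.18890762, -0.87214309, -0.45130959]]), 't': array([0.60672992, 0.10377078, 0.88502278])}
wrist {'camera_matrix': array([[408.04306895,   0.        , 324.30672107],
       [  0.        , 408.04306895, 235.55813368],
       [  0.        ,   0.        ,   1.        ]]), 'hand_eye': array([[ 2.54843388e-04, -9.54565283e-01, -2.98001770e-01,
         8.46436456e-02],
       [ 9.99999844e-01,  9.53840277e-05,  5.49637901e-04,
         4.89043333e-04],
       [-4.96240649e-04, -2.98001863e-01,  9.54565159e-01,
        -2.01781167e-01],
       [ 0.00000000e+00,  0.00000000e+00,  0.00000000e+00,
         1.00000000e+00]])}
```

View pics/a_scene.png

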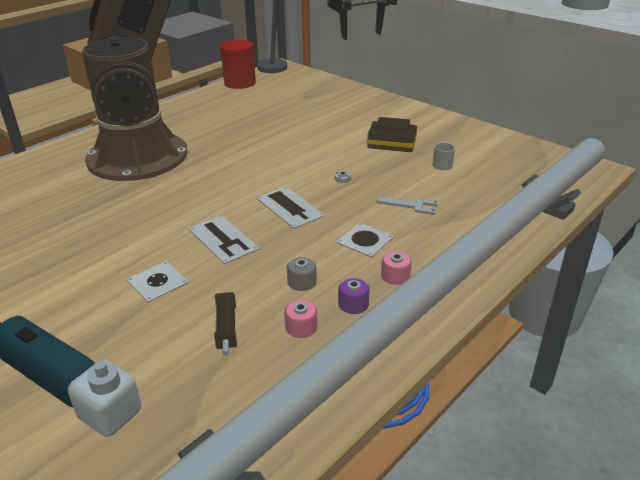

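View pics/a_side.png

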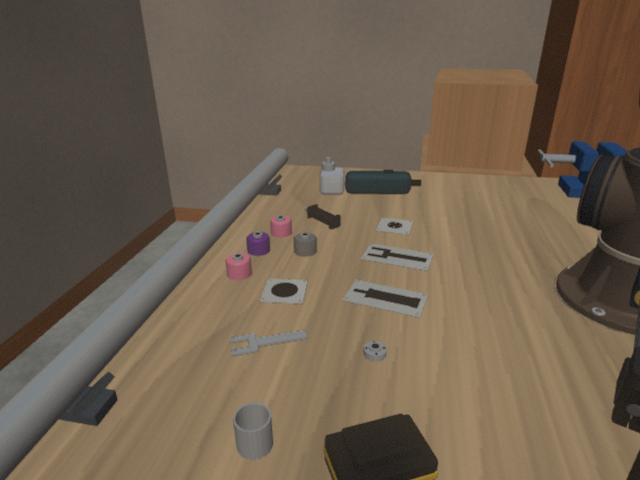

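The scene view shows the handle at (226,320), spanner (407,204), grey wheel (301,273) and nut (343,176). The plates are: handle (291,206), spanner (224,239), wheel (365,238), nut (157,281). The look-alikes are pink wheels at (301,318) and (397,267), a purple wheel at (353,295), and a grey cup at (443,155) which is hollow. Only the object at (301,273) is a grey wheel with a hub. The side view agrees, with the grey wheel at (305,243).

```bash
cat > h.py <<'E'
from cell import *
import numpy as np, cv2
from scipy.spatial.transform import Rotation as Ro
def pose(name):
    """camera matrix, R (cam->world), camera centre"""
    i=camera_info(name); K=i['camera_matrix']
    if name=='wrist':
        s=read_state(); T=np.eye(4); T[:3,:3]=Ro.from_rotvec(s['eef_rot']).as_matrix(); T[:3,3]=s['ee_pos']
        M=T@i['hand_eye']; return K,M[:3,:3],M[:3,3]
    return K,i['R'].T,-i['R'].T@i['t']
def cloud(d,P,mask=None):
    """world points of the pixels in mask"""
    K,R,c=P; v,u=np.nonzero((d>0) if mask is None else (mask&(d>0))); z=d[v,u]
    X=np.stack([(u-K[0,2])/K[0,0]*z,(v-K[1,2])/K[1,1]*z,z],1)
    return X@R.T+c
def top(names=None):
    pass
E
python3 - <<'E'
from h import *
np.set_printoptions(precision=4,suppress=True)
for n in('scene','side'):
    P=pose(n); p,d=camera(n)
    np.savez(f'{n}.npz',p=p,d=d)
    for t in 'handle spanner wheel nut pad_handle pad_spanner pad_wheel pad_nut'.split():
        for r in regions_of(n,t):
            if r['score']<.3: continue
            X=cloud(d,P,r['pixels']); 
            if len(X)<20: print(n,t,'few',len(X)); continue
            v,u=np.nonzero(r['pixels'])
            col=p[r['pixels']].mean(0)
            print(n,t,round(r['score'],2),'px',int(u.mean()),int(v.mean()),len(X),'med',np.median(X,0),'z98 %.4f'%np.percentile(X[:,2],98),'col',col.astype(int))
    for t in 'handle_stud spanner_fork handle spanner wheel nut pad_handle pad_spanner pad_wheel pad_nut'.split():
        print(n,'LM',t,[(np.round(r['point'],4),round(r['score'],2)) for r in landmark_of(n,t)])
print(read_state()['time_s'])
E
```

```text
scene handle 0.7 px 224 321 1217 med [ 0.6597 -0.2649  0.0284] z98 0.0349 col [70 65 56]
scene spanner 0.72 px 410 204 499 med [0.6597 0.255  0.0065] z98 0.0122 col [131 136 137]
scene wheel 0.96 px 352 295 944 med [ 0.775  -0.078   0.0349] z98 0.0453 col [ 96  69 111]
scene wheel 0.69 px 395 267 857 med [0.7817 0.0318 0.0334] z98 0.0452 col [149  99 112]
scene wheel 0.68 px 301 273 848 med [ 0.6666 -0.0937  0.0334] z98 0.0453 col [97 96 92]
scene wheel 0.68 px 300 318 1089 med [ 0.7476 -0.1798  0.0344] z98 0.0453 col [153 100 112]
scene nut 0.65 px 342 176 169 med [0.4709 0.2442 0.0112] z98 0.0174 col [118 120 119]
scene pad_handle 0.58 px 289 206 1456 med [0.4619 0.08   0.0037] z98 0.0068 col [133 136 133]
scene pad_handle 0.4 px 225 321 1196 med [ 0.6601 -0.2663  0.0285] z98 0.0349 col [68 64 55]
scene pad_spanner 0.64 px 223 238 1668 med [ 0.4493 -0.0948  0.0039] z98 0.0069 col [135 141 140]
scene pad_wheel 0.76 px 364 239 1052 med [0.6621 0.0915 0.004 ] z98 0.0069 col [129 133 132]
scene pad_nut 0.81 px 156 280 1337 med [ 0.4604 -0.2632  0.0039] z98 0.0068 col [148 155 155]
scen
[... 1968 characters left out ...]
([0.6983, 0.2843, 0.0074]), 0.78)]
side LM handle [(array([ 0.6529, -0.2614,  0.0016]), 0.56), (array([ 0.7042, -0.3018,  0.0151]), 0.48)]
side LM spanner [(array([ 0.6389,  0.2608, -0.0037]), 0.76)]
side LM wheel [(array([ 0.7745,  0.0471, -0.0033]), 0.91), (array([ 0.6522, -0.081 ,  0.0041]), 0.86), (array([ 0.732 , -0.1697, -0.0007]), 0.7), (array([ 0.7672, -0.0641, -0.0007]), 0.61)]
side LM nut [(array([ 0.4634,  0.254 , -0.0019]), 0.58)]
side LM pad_handle [(array([0.4549, 0.0849, 0.0027]), 0.61)]
side LM pad_spanner [(array([ 0.4432, -0.0917,  0.0023]), 0.85)]
side LM pad_wheel [(array([ 0.6595,  0.0958, -0.0021]), 0.8)]
side LM pad_nut [(array([ 0.4553, -0.2585, -0.0034]), 0.95)]
2.05
```

Request:
{"fn": "step_arm", "kwargs": {
  "series": [
    {"rz": -5.85},
    {"rz": -5.85},
    {"rz": -5.85},
    {"rz": -5.85},
    {"tx": -0.024,"ty": -0.0326},
    {"tx": -0.024,"ty": -0.0326},
    {"tx": -0.024,"ty": -0.0326},
    {"tx": -0.024,"ty": -0.0326},
    {"tx": -0.024,"ty": -0.0326},
    {"tx": -0.024,"ty": -0.0326},
    {"tx": -0.024,"ty": -0.0326},
    {"tx": -0.024,"ty": -0.0326}
  ],
  "force": 30
}}

```text
invalid input at $.series[0]: expected keys jaw, tx, ty, tz, rx, ry, rz
```

Request:
{"fn": "step_arm", "kwargs": {
  "series": [
    {"tx": -0.024,"ty": -0.0326},
    {"tx": -0.024,"ty": -0.0326},
    {"tx": -0.024,"ty": -0.0326},
    {"tx": -0.024,"ty": -0.0326},
    {"tx": -0.024,"ty": -0.0326},
    {"tz": -0.01},
    {"tz": -0.005}
  ]
}}

```text
invalid input at $.series[0]: expected keys jaw, tx, ty, tz, rx, ry, rz
```

Request:
{"fn": "step_arm", "kwargs": {
  "series": [
    {"jaw": 1,"tx": 0,"ty": 0,"tz": 0,"rx": 0,"ry": 0,"rz": -5.85},
    {"jaw": 1,"tx": 0,"ty": 0,"tz": 0,"rx": 0,"ry": 0,"rz": -5.85},
    {"jaw": 1,"tx": 0,"ty": 0,"tz": 0,"rx": 0,"ry": 0,"rz": -5.85},
    {"jaw": 1,"tx": 0,"ty": 0,"tz": 0,"rx": 0,"ry": 0,"rz": -5.85},
    {"jaw": 1,"tx": -0.024,"ty": -0.0326,"tz": 0,"rx": 0,"ry": 0,"rz": 0},
    {"jaw": 1,"tx": -0.024,"ty": -0.0326,"tz": 0,"rx": 0,"ry": 0,"rz": 0},
    {"jaw": 1,"tx": -0.024,"ty": -0.0326,"tz": 0,"rx": 0,"ry": 0,"rz": 0},
    {"jaw": 1,"tx": -0.024,"ty": -0.0326,"tz": 0,"rx": 0,"ry": 0,"rz": 0},
    {"jaw": 1,"tx": -0.024,"ty": -0.0326,"tz": 0,"rx": 0,"ry": 0,"rz": 0},
    {"jaw": 1,"tx": -0.024,"ty": -0.0326,"tz": 0,"rx": 0,"ry": 0,"rz": 0},
    {"jaw": 1,"tx": -0.024,"ty": -0.0326,"tz": 0,"rx": 0,"ry": 0,"rz": 0},
    {"jaw": 1,"tx": -0.024,"ty": -0.0326,"tz": 0,"rx": 0,"ry": 0,"rz": 0}
  ],
  "force": 30
}}

```text
time_s: 3.05
ee_pos: [0.4473, 0.3142, 0.1831]
eef_rot: [-0.053, 3.14, 0.004]
wrist_force: [-0.1, -0.7, 0.6]
gripper_width: 1.001
```

Request:
{"fn": "step_arm", "kwargs": {
  "series": [
    {"jaw": 1,"tx": -0.024,"ty": -0.0326,"tz": 0,"rx": 0,"ry": 0,"rz": 0},
    {"jaw": 1,"tx": -0.024,"ty": -0.0326,"tz": -0.005,"rx": 0,"ry": 0,"rz": 0},
    {"jaw": 1,"tx": -0.024,"ty": -0.0326,"tz": -0.005,"rx": 0,"ry": 0,"rz": 0},
    {"jaw": 1,"tx": -0.024,"ty": -0.0326,"tz": -0.005,"rx": 0,"ry": 0,"rz": 0},
    {"jaw": 1,"tx": -0.02,"ty": -0.03,"tz": -0.005,"rx": 0,"ry": 0,"rz": 0},
    {"jaw": 1,"tx": 0,"ty": 0,"tz": 0,"rx": 0,"ry": 0,"rz": 0},
    {"jaw": 1,"tx": 0,"ty": 0,"tz": 0,"rx": 0,"ry": 0,"rz": 0}
  ]
}}

```text
time_s: 3.63
ee_pos: [0.575, 0.1451, 0.2036]
eef_rot: [-0.041, 3.138, 0.003]
wrist_force: [0.0, 0.8, -0.4]
gripper_width: 1.001
```

```bash
python3 - <<'E'
from h import *
np.set_printoptions(precision=4,suppress=True)
s=read_state();print(s['time_s'],s['ee_pos'],s['eef_rot'],s['joints'],np.abs(s['joint_vel']).max())
P=pose('wrist'); p,d=camera('wrist'); np.savez('w1.npz',p=p,d=d,K=P[0],R=P[1],c=P[2]); cv2.imwrite('pics/w1.png',p[:,:,::-1])
E
```

```text
3.6333 [0.575  0.1451 0.2036] [-0.0411  3.138   0.0032] [ 0.135   0.4243  1.6176  0.0018  1.0962 -1.4629] 0.059825025700401074
```

Request:
{"fn": "step_arm", "kwargs": {
  "series": [
    {"jaw": 1,"tx": 0,"ty": -0.039,"tz": 0,"rx": 0,"ry": 0,"rz": 0},
    {"jaw": 1,"tx": 0,"ty": -0.039,"tz": 0,"rx": 0,"ry": 0,"rz": 0},
    {"jaw": 1,"tx": 0,"ty": -0.039,"tz": 0,"rx": 0,"ry": 0,"rz": 0},
    {"jaw": 1,"tx": 0,"ty": -0.039,"tz": 0,"rx": 0,"ry": 0,"rz": 0},
    {"jaw": 1,"tx": 0,"ty": -0.039,"tz": 0,"rx": 0,"ry": 0,"rz": 0},
    {"jaw": 1,"tx": 0,"ty": -0.039,"tz": 0,"rx": 0,"ry": 0,"rz": 0},
    {"jaw": 1,"tx": 0,"ty": -0.039,"tz": 0,"rx": 0,"ry": 0,"rz": 0},
    {"jaw": 1,"tx": 0,"ty": -0.039,"tz": 0,"rx": 0,"ry": 0,"rz": 0},
    {"jaw": 1,"tx": 0,"ty": 0,"tz": 0,"rx": 0,"ry": 0,"rz": 0},
    {"jaw": 1,"tx": 0,"ty": 0,"tz": 0,"rx": 0,"ry": 0,"rz": 0}
  ]
}}

```text
time_s: 4.52
ee_pos: [0.5824, -0.166, 0.2018]
eef_rot: [-0.071, 3.138, 0.006]
wrist_force: [-0.1, 0.8, -0.2]
gripper_width: 0.999
```

```bash
python3 - <<'E'
from h import *
np.set_printoptions(precision=4,suppress=True)
s=read_state();print(s['time_s'],s['ee_pos'],s['eef_rot'],s['joints'],np.abs(s['joint_vel']).max())
P=pose('wrist'); p,d=camera('wrist'); np.savez('w2.npz',p=p,d=d,K=P[0],R=P[1],c=P[2]); cv2.imwrite('pics/w2.png',p[:,:,::-1])
w1=cv2.imread('pics/w1.png')
cv2.imwrite('pics/w12.png',cv2.resize(np.vstack([w1,p[:,:,::-1]]),(400,600)) if 0 else cv2.resize(np.hstack([w1,p[:,:,::-1]]),(800,300),interpolation=cv2.INTER_AREA))
E
```

```text
4.5167 [ 0.5824 -0.166   0.2018] [-0.0711  3.1384  0.0057] [-0.3889  0.4453  1.5866  0.0048  1.1089 -2.0071] 0.03862052644276229
```

View pics/w12.png

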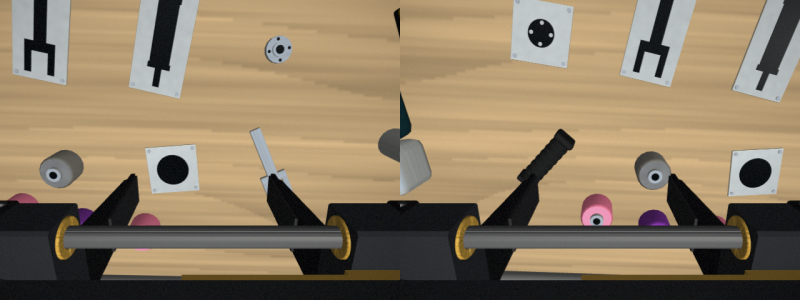

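The wrist views show, on the left, the spanner and handle plates (top), nut (278,49), grey wheel (61,168), wheel plate (172,169) and spanner (268,160). On the right are the nut plate (541,32), handle (546,155) and the same grey wheel (652,170). The plates are cut off at the top, so I'll take one higher shot further back.

Request:
{"fn": "step_arm", "kwargs": {
  "series": [
    {"jaw": 1,"tx": 0.014,"ty": 0.034,"tz": -0.016,"rx": 0,"ry": 0,"rz": 0.6},
    {"jaw": 1,"tx": 0.014,"ty": 0.034,"tz": -0.016,"rx": 0,"ry": 0,"rz": 0.6},
    {"jaw": 1,"tx": 0.014,"ty": 0.034,"tz": -0.016,"rx": 0,"ry": 0,"rz": 0.6},
    {"jaw": 1,"tx": 0.014,"ty": 0.034,"tz": -0.016,"rx": 0,"ry": 0,"rz": 0.6},
    {"jaw": 1,"tx": 0.014,"ty": 0.034,"tz": -0.016,"rx": 0,"ry": 0,"rz": 0},
    {"jaw": 1,"tx": 0,"ty": 0,"tz": 0,"rx": 0,"ry": 0,"rz": 0},
    {"jaw": 1,"tx": 0,"ty": 0,"tz": 0,"rx": 0,"ry": 0,"rz": 0}
  ]
}}

```text
time_s: 5.15
ee_pos: [0.5021, 0.0175, 0.2831]
eef_rot: [0.021, -3.141, -0.01]
wrist_force: [-0.1, -0.4, 0.6]
gripper_width: 1.001
```

```bash
cat >> h.py <<'E'
def snap(tag,name='wrist'):
    P=pose(name); p,d=camera(name)
    np.savez(tag+'.npz',p=p,d=d,K=P[0],R=P[1],c=P[2]); cv2.imwrite(f'pics/{tag}.png',p[:,:,::-1])
def load(tag):
    f=np.load(tag+'.npz'); return f['p'],f['d'],(f['K'],f['R'],f['c'])
S=2000 # px per m of the rectified pictures
def rect(tag,cx,cy,z,half=0.1):
    """picture of plane z seen from above; column = (x-cx+half)*S, row = (cy+half-y)*S"""
    p,d,(K,R,c)=load(tag); n=int(2*half*S)
    A=np.array([[1/S,0,cx-half],[0,-1/S,cy+half],[0,0,0]]) # px -> x,y,0
    H=np.vstack([A[0],A[1],[0,0,z]])-np.outer(c,[0,0,1])
    return cv2.warpPerspective(p,K@R.T@H,(n,n),flags=cv2.INTER_LINEAR|cv2.WARP_INVERSE_MAP)
def poly(thing):
    if thing=='handle': b=[(-65,-53,17),(-53,30,16),(30,38,17),(38,65,5)]
    if thing=='spanner': b=[(-65,20,9),(20,34,22)]
    r=[np.array([[x0,-h],[x1,-h],[x1,h],[x0,h]])*1e-3 for x0,x1,h in b]
    if thing=='spanner': r+= [np.array([[34,y-5],[65,y-5],[65,y+5],[34,y+5]])*1e-3 for y in(-17,17)]
    return r
def disc(r): 
    t=np.linspace(0,2*np.pi,60); return [np.stack([r*np.cos(t),r*np.sin(t)],1)]
def fit(score,polys,cx,cy,x,y,a,sym=False,half=0.1,rng=(.012,.012,.25)):
    """best pose of a shape on a score picture (positive inside, negative outside)"""
    from scipy.optimize import minimize
    sc=cv2.GaussianBlur(score.astype(np.float32),(0,0),2)
    def cost(q):
        c,s=np.cos(q[2]),np.sin(q[2]); m=np.zeros(sc.shape,np.uint8)
        for P in polys:
            X=P@np.array([[c,s],[-s,c]])+q[:2]
            px=np.stack([(X[:,0]-cx+half)*S,(cy+half-X[:,1])*S],1)
            cv2.fillPoly(m,[np.round(px*16).astype(np.int32)],255,cv2.LINE_AA,4)
        return -(sc*m).sum()/255
    best=None
    for k in range(3):
        for a0 in ([a] if sym else [a-rng[2]/2,a,a+rng[2]/2]):
            q0=np.array([x,y,a0]) if best is None else best.x
            w=np.array(rng)/2/(1+3*k); sim=np.vstack([q0]+[q0+np.eye(3)[i]*w[i] for i in range(3)])
            r=minimize(cost,q0,method='Nelder-Mead',options=dict(initial_simplex=sim,xatol=1e-5,fatol=1e-2))
            if best is None or r.fun<best.fun: best=r
    area=-best.fun/ (S*S)*1e6
    return best.x,area
E
python3 - <<'E'
from h import *
np.set_printoptions(precision=4,suppress=True)
s=read_state();print(s['time_s'],s['ee_pos'],s['eef_rot'])
snap('w3'); snap('s1','scene'); snap('d1','side')
pads={'handle':(.4555,.084),'spanner':(.442,-.09),'wheel':(.657,.097),'nut':(.456,-.2585)}
ang={'handle':-.3,'spanner':-.3,'wheel':0,'nut':0}
tiles=[]
for n,(x,y) in pads.items():
    P=poly(n) if n in('handle','spanner') else disc(.027 if n=='wheel' else .019)
    for tag in('w3','s1','d1'):
        im=rect(tag,x,y,.004); g=cv2.cvtColor(im,cv2.COLOR_RGB2GRAY).astype(float)
        sc=np.where(g<80,1.,-1.)
        q,A=fit(sc,P,x,y,x,y,ang[n],sym=n in('wheel','nut'))
        print(n,tag,q[:2],'deg %.1f'%np.degrees(q[2]),'area %.0f'%A)
        tiles.append(cv2.resize(im,(200,200)))
cv2.imwrite('pics/pads.png',np.vstack([np.hstack(tiles[i::3]) for i in range(3)])[:,:,::-1])
E
```

```text
5.15 [0.5021 0.0175 0.2831] [ 0.0209 -3.141  -0.0103]
handle w3 [0.4569 0.085 ] deg -11.5 area 2847
handle s1 [0.4591 0.0835] deg -11.5 area 2377
handle d1 [0.4562 0.0815] deg -11.5 area 2554
spanner w3 [ 0.4417 -0.0902] deg -10.5 area 2200
spanner s1 [ 0.4432 -0.0912] deg -10.6 area 1789
spanner d1 [ 0.4409 -0.0938] deg -10.4 area 1550
wheel w3 [0.658  0.0983] deg 3.5 area 2032
wheel s1 [0.6594 0.0962] deg 3.3 area 1798
wheel d1 [0.6572 0.0943] deg 8.9 area 1895
nut w3 [ 0.4559 -0.2591] deg 7.7 area 731
nut s1 [ 0.4573 -0.2603] deg -1.3 area 501
nut d1 [ 0.4549 -0.2636] deg 13.5 area 460
```

View pics/pads.png

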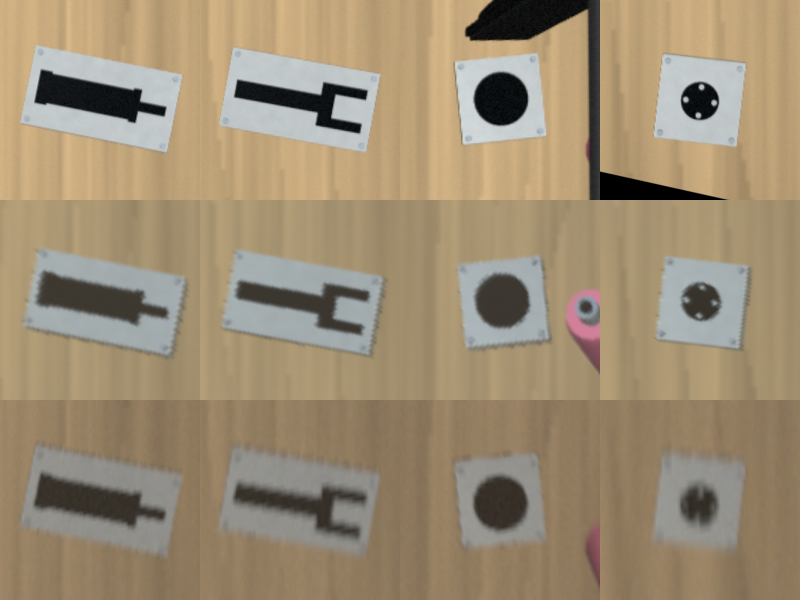

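The rectified views (rows wrist, scene, side) show all four silhouettes clearly, and the fits agree within about 3 mm and 1°. Next come the objects.

```bash
cat >> h.py <<'E'
def rectmask(m,tag,cx,cy,z,half=0.1):
    p,d,(K,R,c)=load(tag); n=int(2*half*S)
    H=np.array([[1/S,0,cx-half],[0,-1/S,cy+half],[0,0,z]])-np.outer(c,[0,0,1])
    return cv2.warpPerspective(m.astype(np.float32),K@R.T@H,(n,n),flags=cv2.INTER_LINEAR|cv2.WARP_INVERSE_MAP)*2-1
E
python3 - <<'E'
from h import *
np.set_printoptions(precision=4,suppress=True)
obj={'handle':(.654,-.261,-.72,.017),'spanner':(.640,.2595,.42,.007),'wheel':(.653,-.0815,0,.038),'nut':(.465,.253,0,.012)}
cams={'wrist':'w3','scene':'s1','side':'d1'}
for n,(x,y,a,z) in obj.items():
    P=poly(n) if n in('handle','spanner') else disc(.027 if n=='wheel' else .019)
    for cam,tag in cams.items():
        for r in regions_of(cam,n):
            if r['score']<.3: continue
            if n=='wheel':   # wall and bevel blend: use the hub ring, from depth
                p,d,Pc=load(tag); X=cloud(d,Pc,r['pixels']); t=X[X[:,2]>.0405]
                if len(t)<5: continue
                q=t.mean(0)
                if np.hypot(q[0]-x,q[1]-y)<.03: print(n,cam,'hub',q,len(t))
                continue
            sc=rectmask(r['pixels'],tag,x,y,z)
            if (sc>0).sum()<800: continue
            q,A=fit(sc,P,x,y,x,y,a,sym=n=='nut')
            print(n,cam,'%.2f'%r['score'],q[:2],'deg %.1f'%np.degrees(q[2]),'area %.0f'%A)
print(read_state()['time_s'])
E
```

```text
handle scene 0.69 [ 0.6495 -0.2588] deg -40.4 area 3557
handle side 0.63 [ 0.652  -0.2609] deg -47.4 area 3718
spanner wrist 0.86 [0.6406 0.2567] deg 25.6 area 2475
spanner scene 0.87 [0.6463 0.2521] deg 25.9 area 2677
wheel wrist hub [ 0.6514 -0.0797  0.0474] 277
wheel scene hub [ 0.6571 -0.084   0.0434] 99
nut wrist 0.88 [0.4625 0.2511] deg 7.4 area 1107
nut scene 0.45 [0.4698 0.2454] deg 10.3 area 1161
nut side 0.77 [0.4631 0.259 ] deg 7.7 area 1129
5.9
```

Request:
{"fn": "step_arm", "kwargs": {
  "series": [
    {"jaw": 1,"tx": -0.0184,"ty": -0.035,"tz": 0.01,"rx": 0,"ry": 0,"rz": 0},
    {"jaw": 1,"tx": -0.0184,"ty": -0.035,"tz": 0.01,"rx": 0,"ry": 0,"rz": 0},
    {"jaw": 1,"tx": -0.0184,"ty": -0.035,"tz": 0.01,"rx": 0,"ry": 0,"rz": 0},
    {"jaw": 1,"tx": -0.0184,"ty": -0.035,"tz": 0.01,"rx": 0,"ry": 0,"rz": 0},
    {"jaw": 1,"tx": -0.0184,"ty": -0.035,"tz": 0.01,"rx": 0,"ry": 0,"rz": 0},
    {"jaw": 1,"tx": -0.0184,"ty": -0.035,"tz": 0.01,"rx": 0,"ry": 0,"rz": 0},
    {"jaw": 1,"tx": -0.0184,"ty": -0.035,"tz": 0.01,"rx": 0,"ry": 0,"rz": 0},
    {"jaw": 1,"tx": -0.0184,"ty": -0.035,"tz": 0.01,"rx": 0,"ry": 0,"rz": 0},
    {"jaw": 1,"tx": 0,"ty": 0,"tz": 0.008,"rx": 0,"ry": 0,"rz": 6.0},
    {"jaw": 1,"tx": 0,"ty": 0,"tz": 0.008,"rx": 0,"ry": 0,"rz": 6.0},
    {"jaw": 1,"tx": 0,"ty": 0,"tz": 0.008,"rx": 0,"ry": 0,"rz": 6.0},
    {"jaw": 1,"tx": 0,"ty": 0,"tz": 0.008,"rx": 0,"ry": 0,"rz": 6.0}
  ]
}}

```text
time_s: 6.9
ee_pos: [0.658, -0.275, 0.1637]
eef_rot: [0.657, 3.071, 0.011]
wrist_force: [0.0, -0.3, 0.6]
gripper_width: 1.003
```

Request:
{"fn": "step_arm", "kwargs": {
  "series": [
    {"jaw": 1,"tx": 0,"ty": 0,"tz": 0.008,"rx": 0,"ry": 0,"rz": 6.0},
    {"jaw": 1,"tx": 0,"ty": 0,"tz": 0.004,"rx": 0,"ry": 0,"rz": 6.0},
    {"jaw": 1,"tx": 0,"ty": 0,"tz": 0,"rx": 0,"ry": 0,"rz": 6.0},
    {"jaw": 1,"tx": 0,"ty": 0,"tz": 0,"rx": 0,"ry": 0,"rz": 0},
    {"jaw": 1,"tx": 0,"ty": 0,"tz": 0,"rx": 0,"ry": 0,"rz": 0}
  ]
}}

```text
time_s: 7.32
ee_pos: [0.6571, -0.2752, 0.147]
eef_rot: [-1.156, -2.915, -0.012]
wrist_force: [0.5, 0.0, -0.5]
gripper_width: 1.005
```

```bash
cat >> h.py <<'E'
def go(x,y,z,A):
    """A: wanted direction of tool x (deg). Prints turn about tool z, then shifts in the axes after and before that turn"""
    s=read_state(); R=Ro.from_rotvec(s['eef_rot']).as_matrix(); p=s['ee_pos']
    A0=np.degrees(np.arctan2(R[1,0],R[0,0])); dA=(A-A0+90)%180-90
    d=np.array([x,y])-p[:2]
    f=lambda a:(np.cos(a)*d[0]+np.sin(a)*d[1],np.sin(a)*d[0]-np.cos(a)*d[1])
    print('t %.2f'%s['time_s'],'pos',np.round(p,4),'A %.1f'%A0,'j6 %.2f'%s['joints'][5],'tilt %.2f %.2f'%tuple(np.degrees(R[:2,2])),'w %.3f'%s['gripper_width'],'F',np.round(s['wrist_force'],1))
    print(' rz %.1f (ends A %.1f)'%(-dA,A0+dA),'tz %.4f'%(p[2]-z),'tx,ty before turn %.4f %.4f'%f(np.radians(A0)),'after turn %.4f %.4f'%f(np.radians(A0+dA)))
E
python3 - <<'E'
from h import *
np.set_printoptions(precision=4,suppress=True)
snap('w4')
x,y,a=.6535,-.261,-.72
im=rect('w4',x,y,.017); cv2.imwrite('pics/r4.png',im[:,:,::-1])
for r in regions_of('wrist','handle'):
    m=r['pixels']; X=cloud(load('w4')[1],load('w4')[2],m); print('%.2f'%r['score'],np.median(X,0),np.percentile(X[:,2],98))
    q,A=fit(rectmask(m,'w4',x,y,.017),poly('handle'),x,y,x,y,a); print(q,np.degrees(q[2]),A)
print([(r['point'],r['score']) for r in landmark_of('wrist','handle_stud')])
go(q[0],q[1],.0,np.degrees(q[2])+180)
E
```

```text
0.79 [ 0.643  -0.2524  0.0314] 0.035130928232524006
[ 0.6543 -0.2616 -0.7009] -40.15694090504995 3200.571533203125
[([0.7029, -0.2999, 0.016], 0.92)]
t 7.47 pos [ 0.6572 -0.2753  0.1474] A 136.7 j6 -1.31 tilt -0.10 0.52 w 1.000 F [-0.  -0.3 -0.3]
 rz -3.1 (ends A 139.8) tz 0.1474 tx,ty before turn 0.0115 0.0079 after turn 0.0110 0.0085
```

View pics/w4.png

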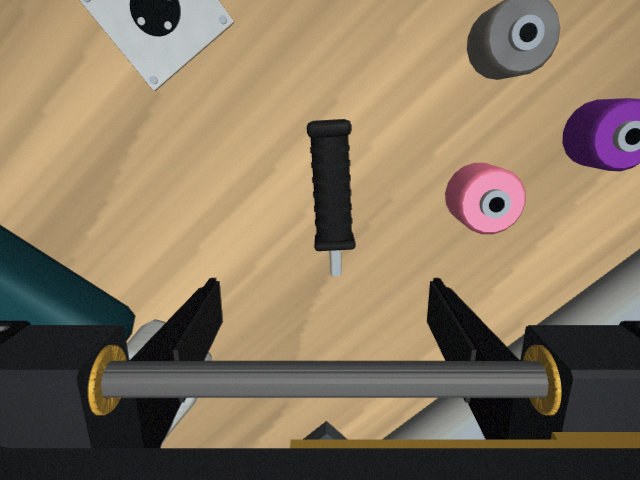

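The wrist view shows the handle at (332,190) with its stud pointing down at (335,263). The area around it is free for the jaws.

Request:
{"fn": "step_arm", "kwargs": {
  "series": [
    {"jaw": 1,"tx": 0.011,"ty": 0.0085,"tz": 0.02,"rx": 0,"ry": 0,"rz": -3.1},
    {"jaw": 1,"tx": 0,"ty": 0,"tz": 0.036,"rx": 0,"ry": 0,"rz": 0},
    {"jaw": 1,"tx": 0,"ty": 0,"tz": 0.036,"rx": 0,"ry": 0,"rz": 0},
    {"jaw": 1,"tx": 0,"ty": 0,"tz": 0.025,"rx": 0,"ry": 0,"rz": 0},
    {"jaw": 1,"tx": 0,"ty": 0,"tz": 0.015,"rx": 0,"ry": 0,"rz": 0},
    {"jaw": 1,"tx": 0,"ty": 0,"tz": 0,"rx": 0,"ry": 0,"rz": 0}
  ]
}}

```text
time_s: 7.97
ee_pos: [0.6575, -0.261, 0.0152]
eef_rot: [1.053, 2.955, 0.01]
wrist_force: [0.0, 0.2, -0.4]
gripper_width: 1.0
```

```bash
python3 -c "
from h import *
go(.6543,-.2616,.004,139.8)"
```

```text
t 7.97 pos [ 0.6575 -0.261   0.0152] A 140.8 j6 -1.37 tilt 0.39 0.26 w 1.000 F [ 0.   0.2 -0.4]
 rz 1.0 (ends A 139.8) tz 0.0112 tx,ty before turn 0.0021 -0.0025 after turn 0.0021 -0.0026
```

Request:
{"fn": "step_arm", "kwargs": {
  "series": [
    {"jaw": 1,"tx": 0.002,"ty": -0.0025,"tz": 0.01,"rx": 0,"ry": 0,"rz": 1.0},
    {"jaw": 1,"tx": 0,"ty": 0,"tz": 0,"rx": 0,"ry": 0,"rz": 0},
    {"jaw": 0,"tx": 0,"ty": 0,"tz": 0,"rx": 0,"ry": 0,"rz": 0},
    {"jaw": 0,"tx": 0,"ty": 0,"tz": 0,"rx": 0,"ry": 0,"rz": 0},
    {"jaw": 0,"tx": 0,"ty": 0,"tz": 0,"rx": 0,"ry": 0,"rz": 0},
    {"jaw": 0,"tx": 0,"ty": 0,"tz": 0,"rx": 0,"ry": 0,"rz": 0},
    {"jaw": 0,"tx": 0,"ty": 0,"tz": 0,"rx": 0,"ry": 0,"rz": 0},
    {"jaw": 0,"tx": 0,"ty": 0,"tz": 0,"rx": 0,"ry": 0,"rz": 0},
    {"jaw": 0,"tx": 0,"ty": 0,"tz": 0,"rx": 0,"ry": 0,"rz": 0},
    {"jaw": 0,"tx": 0,"ty": 0,"tz": 0,"rx": 0,"ry": 0,"rz": 0}
  ],
  "force": 25
}}

```text
time_s: 8.8
ee_pos: [0.657, -0.2633, 0.0112]
eef_rot: [1.074, 2.938, 0.009]
wrist_force: [-0.8, 0.0, 0.3]
gripper_width: 0.496
```

```bash
python3 -c "
from h import *
go(.4574,.0833,.1,168.5)"
```

```text
t 8.80 pos [ 0.657  -0.2633  0.0112] A 139.9 j6 -1.35 tilt 0.84 0.03 w 0.496 F [-0.8  0.   0.3]
 rz -28.6 (ends A 168.5) tz -0.0888 tx,ty before turn 0.3761 0.1362 after turn 0.2647 0.2998
```

Request:
{"fn": "step_arm", "kwargs": {
  "series": [
    {"jaw": 0.5,"tx": 0,"ty": 0,"tz": 0.007,"rx": 0,"ry": 0,"rz": 0},
    {"jaw": 0,"tx": 0,"ty": 0,"tz": 0,"rx": 0,"ry": 0,"rz": 0},
    {"jaw": 0,"tx": 0,"ty": 0,"tz": 0,"rx": 0,"ry": 0,"rz": 0},
    {"jaw": 0,"tx": 0,"ty": 0,"tz": 0,"rx": 0,"ry": 0,"rz": 0},
    {"jaw": 0,"tx": 0,"ty": 0,"tz": 0,"rx": 0,"ry": 0,"rz": 0},
    {"jaw": 0,"tx": 0,"ty": 0,"tz": 0,"rx": 0,"ry": 0,"rz": 0},
    {"jaw": 0,"tx": 0,"ty": 0,"tz": 0,"rx": 0,"ry": 0,"rz": 0}
  ]
}}

```text
time_s: 9.38
ee_pos: [0.657, -0.2631, 0.0029]
eef_rot: [1.074, 2.939, 0.009]
wrist_force: [-0.1, -1.0, -0.2]
gripper_width: 0.139
```

```bash
cat >> h.py <<'E'
def level():
    R=Ro.from_rotvec(read_state()['eef_rot']).as_matrix(); v=R.T@np.cross(R[:,2],[0,0,-1])
    print(' level: rx %.2f ry %.2f'%tuple(np.degrees(v[:2])))
E
python3 -c "
from h import *
go(.4574,.0833,.1,168.5);level()"
```

```text
t 9.38 pos [ 0.657  -0.2631  0.0029] A 139.9 j6 -1.35 tilt 0.80 0.05 w 0.139 F [-0.1 -1.  -0.2]
 rz -28.6 (ends A 168.5) tz -0.0971 tx,ty before turn 0.3759 0.1362 after turn 0.2646 0.2997
 level: rx 0.55 ry 0.58
```

```bash
python3 - <<'E'
from h import *
snap('w5');snap('s5','scene');print(read_state()['gripper_width'])
a=cv2.imread('pics/w5.png');b=cv2.imread('pics/s5.png')[200:440,100:420]
cv2.imwrite('pics/v5.png',np.hstack([cv2.resize(a,(400,300)),cv2.resize(b,(400,300))]))
E
```

```text
0.05372841144314819
```

View pics/v5.png

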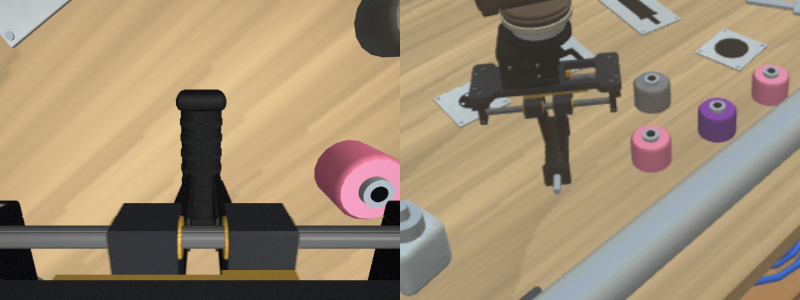

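Request:
{"fn": "step_arm", "kwargs": {
  "series": [
    {"jaw": 0,"tx": 0,"ty": 0,"tz": 0,"rx": 0,"ry": 0,"rz": 0}
  ]
}}

```text
time_s: 9.57
ee_pos: [0.657, -0.2631, 0.003]
eef_rot: [1.074, 2.939, 0.009]
wrist_force: [-0.1, -0.4, 0.3]
gripper_width: 0.017
```

```bash
python3 - <<'E'
from h import *
snap('w6')
print(read_state()['gripper_width'])
a=cv2.imread('pics/w6.png')[120:420,150:510]
cv2.imwrite('pics/v6.png',cv2.convertScaleAbs(cv2.resize(a,(720,600),interpolation=cv2.INTER_CUBIC),alpha=2.5,beta=15))
E
```

```text
0.010848191218102042
```

View pics/v6.png

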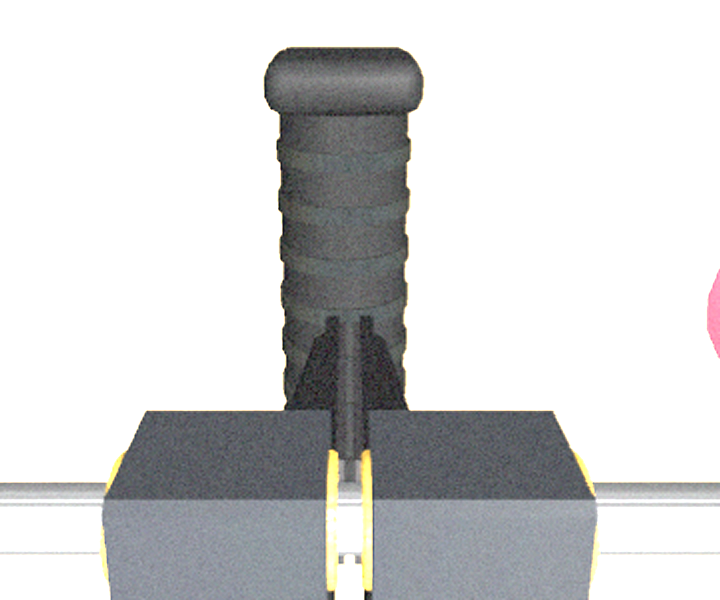

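```bash
python3 - <<'E'
from h import *
np.set_printoptions(precision=4,suppress=True)
p,d,P=load('w6')
for name,u,v in [('tip L',150+333//2,120+325//2),('tip R',150+366//2,120+325//2),('tipL lower',150+325//2,120+345//2),('grip',150+345//2,120+290//2),('grip2',325,200),('collar',325,160),('table',200,200),('table',420,170),('table',250,240)]:
    m=np.zeros(d.shape,bool); m[v-1:v+2,u-1:u+2]=1
    print(name,u,v,d[v,u],cloud(d,P,m).mean(0))
print(read_state())
E
```

```text
tip L 316 282 0.17853384 [ 0.6454 -0.2578  0.0395]
tip R 333 282 0.17998531 [ 0.6501 -0.2521  0.0398]
tipL lower 312 292 0.17005716 [ 0.6444 -0.259   0.0495]
grip 322 265 0.18263191 [ 0.643  -0.2523  0.033 ]
grip2 325 200 0.17453507 [ 0.6209 -0.2319  0.0336]
collar 325 160 0.16785939 [ 0.6078 -0.221   0.0344]
table 200 200 0.20693883 [ 0.5859 -0.285   0.0005]
table 420 170 0.20413299 [ 0.6458 -0.1905  0.0006]
table 250 240 0.21433897 [ 0.6179 -0.2803  0.0006]
{'time_s': 9.6167, 'joints': array([-0.4773,  0.7944,  1.4913,  0.0096,  0.8438, -1.3539]), 'joint_vel': array([ 0.0014, -0.0004, -0.0002, -0.001 , -0.    , -0.002 ]), 'tau': array([  0.0013, -74.6223, -21.0923,   0.0037,   0.0536,   0.0006]), 'ee_pos': array([ 0.657 , -0.2631,  0.003 ]), 'eef_rot': array([1.0737, 2.9387, 0.0087]), 'wrist_force': array([-0.2783, -0.6854, -0.0547]), 'ft_torque': array([-0.0421, -0.0348, -0.0005]), 'gripper_width': 0.010848191218102042}
```

```bash
python3 - <<'E'
from h import *
np.set_printoptions(precision=4,suppress=True)
T=camera_info('wrist')['hand_eye']
for tag in('w4','w6'):
    p,d,P=load(tag); c=cloud(d,(P[0],T[:3,:3],T[:3,3]))
    g=(np.abs(c[:,0])<.03)&(np.abs(c[:,1])<.07)&(c[:,2]<.01)&(c[:,2]>-.12); c=c[g]
    print(tag,len(c))
    for s in(-1,1):
        q=c[np.sign(c[:,1])==s]
        for z in np.arange(-.1,.01,.01):
            k=q[np.abs(q[:,2]-z)<.003]
            if len(k): print(s,round(z,3),len(k),'x',k[:,0].min(),k[:,0].max(),'y',k[:,1].min(),k[:,1].max())
E
```

```text
w4 12776
-1 -0.1 363 x -0.01243913201647541 0.003961589614993183 y -0.04937994505017303 -0.047826753796649656
-1 -0.09 564 x -0.011856022409515818 0.0128535780394637 y -0.05879861386284368 -0.046480394688865015
-1 -0.08 454 x 0.0009357508632013983 0.012830168718830748 y -0.05735026498532848 -0.04625074678403931
-1 -0.07 438 x -0.007078930209347578 0.012672946152064754 y -0.056318574900893564 -0.04638402992832547
-1 -0.06 408 x -0.010122630033914365 0.012677597789057776 y -0.05530082687685378 -0.046492284431412734
-1 -0.05 325 x -0.010603391947230742 0.012571140501904027 y -0.05418470343247925 -0.046352287579072116
-1 -0.04 245 x -0.01032910239143682 0.012339506139444664 y -0.05290129508949951 -0.04650143579647425
-1 -0.03 54 x -0.009670023932873736 0.011882497826702504 y -0.0513722323812461 -0.04668648693895627
1 -0.1 346 x -0.0120454301940153 0.004369491472767176 y 0.04901452017486707 0.05026654913626961
1 -0.09 557 x -0.012333983666728457 0.012988631215069713 y 0.047558972596028114 0.06017434851828129
1 -0.08 461 x 0.0001405268236176621 0.012742650010090326 y 0.047683011058491424 0
[... 2059 characters left out ...]

1 -0.06 161 x 0.00979996934470842 0.012662008548898845 y 0.0015957785859198616 0.010111914972784115
1 -0.05 124 x 0.009803408817127199 0.012521434948834217 y 0.00166527827425645 0.009030322607839925
1 -0.04 60 x 0.009928450471650627 0.012425602192577628 y 0.0017370156311481996 0.008127095843568612
1 -0.03 1042 x -0.029834532195458258 0.029998770260255415 y 1.0757940324749833e-07 0.009990175693305821
1 -0.02 307 x -0.014500856011249175 0.029948631343911354 y 0.011306241324092628 0.014801788808298744
1 -0.01 4 x -0.011388738280385072 0.02491274741715071 y 0.014567863463068497 0.01485293780055751
1 -0.0 6662 x -0.029989431071911155 0.029999381853748203 y 0.01577568128207842 0.06999473970002147
```

Depth shows the real fingertips ending about 33 mm short of the reported TCP (tool z ≈ -0.033). Table height is still right, so the fingers shut above the handle. I'll measure this tip offset exactly and descend with the correction, watching the force.

```bash
python3 - <<'E'
from h import *
np.set_printoptions(precision=4,suppress=True)
T=camera_info('wrist')['hand_eye']
for tag in('w1','w2','w3','w4'):
    p,d,P=load(tag); c=cloud(d,(P[0],T[:3,:3],T[:3,3]))
    for lo,hi in((-.056,-.044),(.044,.056)):
        q=c[(np.abs(c[:,0])<.014)&(c[:,1]>lo)&(c[:,1]<hi)&(c[:,2]<-.01)&(c[:,2]>-.1)]
        print(tag,lo,'tip z',np.sort(q[:,2])[-8:][::3],'inner y',np.median(q[np.abs(q[:,2]+.06)<.01][:,1]))
go(.6543,-.2616,-.028,139.8);level()
E
```

```text
w1 -0.056 tip z [-0.0315 -0.0314 -0.0309] inner y -0.04707923503474993
w1 0.044 tip z [-0.0318 -0.0315 -0.0309] inner y 0.048388526577629834
w2 -0.056 tip z [-0.0314 -0.0312 -0.0307] inner y -0.04709076187786502
w2 0.044 tip z [-0.0316 -0.0314 -0.0312] inner y 0.048385006066451505
w3 -0.056 tip z [-0.0317 -0.0316 -0.0314] inner y -0.04710680203469376
w3 0.044 tip z [-0.0315 -0.0313 -0.0311] inner y 0.048369093529431285
w4 -0.056 tip z [-0.0314 -0.0313 -0.0311] inner y -0.04711241640248394
w4 0.044 tip z [-0.0317 -0.0315 -0.0313] inner y 0.048401576950852065
t 9.62 pos [ 0.657  -0.2631  0.003 ] A 139.9 j6 -1.35 tilt 0.81 0.05 w 0.011 F [-0.3 -0.7 -0.1]
 rz 0.1 (ends A 139.8) tz 0.0310 tx,ty before turn 0.0030 -0.0005 after turn 0.0030 -0.0005
 level: rx 0.55 ry 0.59
```

Request:
{"fn": "step_arm", "kwargs": {
  "series": [
    {"jaw": 0.65,"tx": 0.003,"ty": -0.0005,"tz": -0.006,"rx": 0.5,"ry": 0.6,"rz": 0},
    {"jaw": 0.65,"tx": 0,"ty": 0,"tz": 0,"rx": 0,"ry": 0,"rz": 0},
    {"jaw": 0.65,"tx": 0,"ty": 0,"tz": 0,"rx": 0,"ry": 0,"rz": 0},
    {"jaw": 0.65,"tx": 0,"ty": 0,"tz": 0,"rx": 0,"ry": 0,"rz": 0},
    {"jaw": 0.65,"tx": 0,"ty": 0,"tz": 0,"rx": 0,"ry": 0,"rz": 0},
    {"jaw": 0.65,"tx": 0,"ty": 0,"tz": 0,"rx": 0,"ry": 0,"rz": 0},
    {"jaw": 0.65,"tx": 0,"ty": 0,"tz": 0,"rx": 0,"ry": 0,"rz": 0},
    {"jaw": 0.65,"tx": 0,"ty": 0,"tz": 0,"rx": 0,"ry": 0,"rz": 0},
    {"jaw": 0.65,"tx": 0,"ty": 0,"tz": 0,"rx": 0,"ry": 0,"rz": 0},
    {"jaw": 0.65,"tx": 0,"ty": 0,"tz": 0,"rx": 0,"ry": 0,"rz": 0},
    {"jaw": 0.65,"tx": 0,"ty": 0,"tz": 0.015,"rx": 0,"ry": 0,"rz": 0},
    {"jaw": 0.65,"tx": 0,"ty": 0,"tz": 0.012,"rx": 0,"ry": 0,"rz": 0}
  ]
}}

```text
time_s: 10.62
ee_pos: [0.6554, -0.2621, -0.0153]
eef_rot: [1.077, 2.948, -0.0]
wrist_force: [0.3, -1.1, -0.4]
gripper_width: 0.65
```

```bash
python3 -c "
from h import *
go(.6543,-.2616,-.028,139.8);level()"
```

```text
t 10.62 pos [ 0.6554 -0.2621 -0.0153] A 139.9 j6 -1.34 tilt 0.18 -0.08 w 0.650 F [ 0.3 -1.1 -0.4]
 rz 0.1 (ends A 139.8) tz 0.0127 tx,ty before turn 0.0012 -0.0004 after turn 0.0012 -0.0004
 level: rx 0.06 ry 0.19
```

Request:
{"fn": "step_arm", "kwargs": {
  "series": [
    {"jaw": 0.65,"tx": 0.001,"ty": 0,"tz": 0.009,"rx": 0,"ry": 0.2,"rz": 0},
    {"jaw": 0.65,"tx": 0,"ty": 0,"tz": 0.004,"rx": 0,"ry": 0,"rz": 0},
    {"jaw": 0,"tx": 0,"ty": 0,"tz": 0,"rx": 0,"ry": 0,"rz": 0},
    {"jaw": 0,"tx": 0,"ty": 0,"tz": 0,"rx": 0,"ry": 0,"rz": 0},
    {"jaw": 0,"tx": 0,"ty": 0,"tz": 0,"rx": 0,"ry": 0,"rz": 0},
    {"jaw": 0,"tx": 0,"ty": 0,"tz": 0,"rx": 0,"ry": 0,"rz": 0},
    {"jaw": 0,"tx": 0,"ty": 0,"tz": 0,"rx": 0,"ry": 0,"rz": 0},
    {"jaw": 0,"tx": 0,"ty": 0,"tz": 0,"rx": 0,"ry": 0,"rz": 0},
    {"jaw": 0,"tx": 0,"ty": 0,"tz": 0,"rx": 0,"ry": 0,"rz": 0},
    {"jaw": 0,"tx": 0,"ty": 0,"tz": 0,"rx": 0,"ry": 0,"rz": 0}
  ],
  "force": 30
}}

```text
time_s: 11.45
ee_pos: [0.6543, -0.2617, -0.0307]
eef_rot: [-1.077, -2.949, -0.001]
wrist_force: [0.2, 0.2, 0.9]
gripper_width: 0.311
```

```bash
python3 -c "
from h import *
go(.4574,.0833,.04,168.5);level()"
```

```text
t 11.45 pos [ 0.6543 -0.2617 -0.0307] A 139.9 j6 -1.35 tilt -0.08 0.08 w 0.311 F [0.2 0.2 0.9]
 rz -28.6 (ends A 168.5) tz -0.0707 tx,ty before turn 0.3729 0.1369 after turn 0.2617 0.2988
 level: rx 0.01 ry -0.11
```

Request:
{"fn": "step_arm", "kwargs": {
  "series": [
    {"jaw": 0,"tx": 0,"ty": 0,"tz": -0.02,"rx": 0,"ry": 0,"rz": 0},
    {"jaw": 0,"tx": 0,"ty": 0,"tz": -0.025,"rx": 0,"ry": 0,"rz": -5.5},
    {"jaw": 0,"tx": 0,"ty": 0,"tz": -0.025,"rx": 0,"ry": 0,"rz": -5.5},
    {"jaw": 0,"tx": 0,"ty": 0,"tz": -0.01,"rx": 0,"ry": 0,"rz": -5.5},
    {"jaw": 0,"tx": 0,"ty": 0,"tz": 0,"rx": 0,"ry": 0,"rz": -5.5},
    {"jaw": 0,"tx": 0,"ty": 0,"tz": 0,"rx": 0,"ry": 0,"rz": -5.0},
    {"jaw": 0,"tx": 0,"ty": 0,"tz": 0,"rx": 0,"ry": 0,"rz": 0},
    {"jaw": 0,"tx": 0.0255,"ty": 0.029,"tz": 0,"rx": 0,"ry": 0,"rz": 0},
    {"jaw": 0,"tx": 0.0255,"ty": 0.029,"tz": 0,"rx": 0,"ry": 0,"rz": 0},
    {"jaw": 0,"tx": 0.0255,"ty": 0.029,"tz": 0,"rx": 0,"ry": 0,"rz": 0},
    {"jaw": 0,"tx": 0.0255,"ty": 0.029,"tz": 0,"rx": 0,"ry": 0,"rz": 0},
    {"jaw": 0,"tx": 0.0255,"ty": 0.029,"tz": 0,"rx": 0,"ry": 0,"rz": 0}
  ]
}}

```text
time_s: 12.45
ee_pos: [0.5569, -0.0922, 0.0484]
eef_rot: [-0.361, -3.115, -0.005]
wrist_force: [1.1, -0.0, -1.3]
gripper_width: 0.311
```

Request:
{"fn": "step_arm", "kwargs": {
  "series": [
    {"jaw": 0,"tx": 0.0255,"ty": 0.029,"tz": 0,"rx": 0,"ry": 0,"rz": 0},
    {"jaw": 0,"tx": 0.0255,"ty": 0.029,"tz": 0,"rx": 0,"ry": 0,"rz": 0},
    {"jaw": 0,"tx": 0.0255,"ty": 0.029,"tz": 0,"rx": 0,"ry": 0,"rz": 0},
    {"jaw": 0,"tx": 0.0255,"ty": 0.029,"tz": 0,"rx": 0,"ry": 0,"rz": 0},
    {"jaw": 0,"tx": 0,"ty": 0,"tz": 0,"rx": 0,"ry": 0,"rz": 0},
    {"jaw": 0,"tx": 0,"ty": 0,"tz": 0,"rx": 0,"ry": 0,"rz": 0}
  ]
}}

```text
time_s: 12.95
ee_pos: [0.4746, 0.0557, 0.0484]
eef_rot: [-0.386, -3.106, -0.005]
wrist_force: [1.1, 0.6, -1.2]
gripper_width: 0.313
```

```bash
python3 - <<'E'
from h import *
np.set_printoptions(precision=4,suppress=True)
go(.4574,.0833,.01,168.5);level()
snap('w7')
T=camera_info('wrist')['hand_eye']
# held handle in tool coordinates: fit at its estimated axis height
s=read_state(); zb=s['ee_pos'][2]+.0307  # underside height
for r in regions_of('wrist','handle'):
    X=cloud(load('w7')[1],load('w7')[2],r['pixels']); print('%.2f'%r['score'],r['pixels'].sum(),np.median(X,0),X[:,2].max())
    x,y=s['ee_pos'][:2]
    q,A=fit(rectmask(r['pixels'],'w7',x,y,zb+.017),poly('handle'),x,y,x,y,np.radians(-11.5)); print(q,np.degrees(q[2]),A)
E
```

```text
t 12.95 pos [0.4746 0.0557 0.0484] A 165.9 j6 -1.35 tilt -0.62 0.28 w 0.313 F [ 1.1  0.6 -1.2]
 rz -2.6 (ends A 168.5) tz 0.0384 tx,ty before turn 0.0234 0.0226 after turn 0.0223 0.0236
 level: rx 0.12 ry -0.66
0.65 18140 [0.4473 0.0622 0.111 ] 0.17571302313660803
[ 0.4727  0.0566 -0.242 ] -13.86748672620032 2192.556396484375
```

View pics/w7.png

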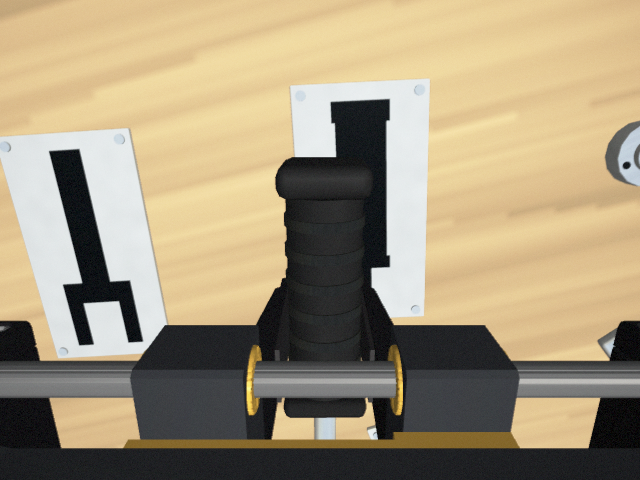

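The handle is held straight along the tool (grip centre about (325,250)), with its plate ahead at (360,200).

Request:
{"fn": "step_arm", "kwargs": {
  "series": [
    {"jaw": 0,"tx": 0.022,"ty": 0.0235,"tz": 0.01,"rx": 0,"ry": -0.6,"rz": -2.6},
    {"jaw": 0,"tx": 0,"ty": 0,"tz": 0.015,"rx": 0,"ry": 0,"rz": 0},
    {"jaw": 0,"tx": 0,"ty": 0,"tz": 0.015,"rx": 0,"ry": 0,"rz": 0},
    {"jaw": 0,"tx": 0,"ty": 0,"tz": 0,"rx": 0,"ry": 0,"rz": 0},
    {"jaw": 0,"tx": 0,"ty": 0,"tz": 0,"rx": 0,"ry": 0,"rz": 0}
  ]
}}

```text
time_s: 13.47
ee_pos: [0.4635, 0.0799, 0.0074]
eef_rot: [0.332, 3.12, 0.004]
wrist_force: [0.2, 0.0, -1.6]
gripper_width: 0.306
```

```bash
python3 -c "
from h import *
go(.4574,.0833,-.0265,168.5);level()"
```

```text
t 13.47 pos [0.4635 0.0799 0.0074] A 167.8 j6 -1.33 tilt 0.22 0.14 w 0.306 F [ 0.2  0.  -1.6]
 rz -0.7 (ends A 168.5) tz 0.0339 tx,ty before turn 0.0067 0.0020 after turn 0.0067 0.0021
 level: rx 0.18 ry 0.19
```

Request:
{"fn": "step_arm", "kwargs": {
  "series": [
    {"jaw": 0,"tx": 0.0065,"ty": 0.002,"tz": 0.01,"rx": 0.1,"ry": 0.2,"rz": -0.7},
    {"jaw": 0,"tx": 0,"ty": 0,"tz": 0.01,"rx": 0,"ry": 0,"rz": 0},
    {"jaw": 0,"tx": 0,"ty": 0,"tz": 0.006,"rx": 0,"ry": 0,"rz": 0},
    {"jaw": 0,"tx": 0,"ty": 0,"tz": 0,"rx": 0,"ry": 0,"rz": 0},
    {"jaw": 0,"tx": 0,"ty": 0,"tz": 0,"rx": 0,"ry": 0,"rz": 0}
  ]
}}

```text
time_s: 13.88
ee_pos: [0.4612, 0.0803, -0.0183]
eef_rot: [0.325, 3.121, 0.003]
wrist_force: [0.6, -0.2, -1.4]
gripper_width: 0.31
```

```bash
python3 -c "
from h import *
go(.4574,.0833,-.0265,168.5);level()"
```

```text
t 13.88 pos [ 0.4612  0.0803 -0.0183] A 168.1 j6 -1.34 tilt 0.21 0.08 w 0.310 F [ 0.6 -0.2 -1.4]
 rz -0.4 (ends A 168.5) tz 0.0082 tx,ty before turn 0.0044 0.0021 after turn 0.0044 0.0022
 level: rx 0.12 ry 0.19
```

Request:
{"fn": "step_arm", "kwargs": {
  "series": [
    {"jaw": 0,"tx": 0.004,"ty": 0.002,"tz": 0,"rx": 0.1,"ry": 0.2,"rz": -0.4},
    {"jaw": 0,"tx": 0.002,"ty": 0.0015,"tz": 0,"rx": 0,"ry": 0,"rz": 0},
    {"jaw": 0,"tx": 0,"ty": 0,"tz": 0.004,"rx": 0,"ry": 0,"rz": 0},
    {"jaw": 0,"tx": 0,"ty": 0,"tz": 0,"rx": 0,"ry": 0,"rz": 0}
  ]
}}

```text
time_s: 14.22
ee_pos: [0.4567, 0.085, -0.0215]
eef_rot: [0.315, 3.124, 0.001]
wrist_force: [0.2, 0.2, -2.3]
gripper_width: 0.31
```

```bash
python3 -c "
from h import *
go(.4574,.0833,-.0265,168.5);level()"
```

```text
t 14.22 pos [ 0.4567  0.085  -0.0215] A 168.5 j6 -1.33 tilt 0.09 0.02 w 0.310 F [ 0.2  0.2 -2.3]
 rz -0.0 (ends A 168.5) tz 0.0050 tx,ty before turn -0.0011 -0.0016 after turn -0.0011 -0.0016
 level: rx 0.04 ry 0.08
```

Request:
{"fn": "step_arm", "kwargs": {
  "series": [
    {"jaw": 0,"tx": -0.0005,"ty": -0.001,"tz": 0.004,"rx": 0,"ry": 0,"rz": 0},
    {"jaw": 0,"tx": 0,"ty": 0,"tz": 0.0015,"rx": 0,"ry": 0,"rz": 0},
    {"jaw": 0,"tx": 0,"ty": 0,"tz": 0,"rx": 0,"ry": 0,"rz": 0}
  ]
}}

```text
time_s: 14.47
ee_pos: [0.4573, 0.0841, -0.0268]
eef_rot: [0.314, 3.123, 0.001]
wrist_force: [-0.9, 0.7, 9.3]
gripper_width: 0.307
```

```bash
python3 -c "
from h import *
go(.4574,.0833,-.0265,168.5);level()"
```

```text
t 14.47 pos [ 0.4573  0.0841 -0.0268] A 168.5 j6 -1.33 tilt 0.15 0.02 w 0.307 F [-0.9  0.7  9.3]
 rz 0.0 (ends A 168.5) tz -0.0003 tx,ty before turn -0.0003 -0.0007 after turn -0.0003 -0.0007
 level: rx 0.05 ry 0.14
```

Request:
{"fn": "step_arm", "kwargs": {
  "series": [
    {"jaw": 0.65,"tx": 0,"ty": 0,"tz": 0,"rx": 0,"ry": 0,"rz": 0},
    {"jaw": 0.65,"tx": 0,"ty": 0,"tz": 0,"rx": 0,"ry": 0,"rz": 0},
    {"jaw": 0.65,"tx": 0,"ty": 0,"tz": 0,"rx": 0,"ry": 0,"rz": 0},
    {"jaw": 0.65,"tx": 0,"ty": 0,"tz": 0,"rx": 0,"ry": 0,"rz": 0},
    {"jaw": 0.65,"tx": 0,"ty": 0,"tz": 0,"rx": 0,"ry": 0,"rz": 0},
    {"jaw": 0.8,"tx": 0,"ty": 0,"tz": -0.02,"rx": 0,"ry": 0,"rz": 0},
    {"jaw": 1,"tx": 0,"ty": 0,"tz": -0.036,"rx": 0,"ry": 0,"rz": 0},
    {"jaw": 1,"tx": 0,"ty": 0,"tz": -0.036,"rx": 0,"ry": 0,"rz": 0},
    {"jaw": 1,"tx": 0,"ty": 0,"tz": -0.036,"rx": 0,"ry": 0,"rz": 0},
    {"jaw": 1,"tx": 0,"ty": 0,"tz": -0.03,"rx": 0,"ry": 0,"rz": 0},
    {"jaw": 1,"tx": 0,"ty": 0,"tz": 0,"rx": 0,"ry": 0,"rz": 0}
  ]
}}

```text
time_s: 15.38
ee_pos: [0.4559, 0.0837, 0.1359]
eef_rot: [-0.314, -3.123, 0.001]
wrist_force: [0.3, -0.2, 0.3]
gripper_width: 0.977
```

```bash
python3 - <<'E'
from h import *
np.set_printoptions(precision=4,suppress=True)
snap('w8');snap('s8','scene')
x,y=.4574,.0833
for tag,cam in(('w8','wrist'),('s8','scene')):
  for r in regions_of(cam,'handle')[:2]:
    q,A=fit(rectmask(r['pixels'],tag,x,y,.021),poly('handle'),x,y,x,y,np.radians(-11.5)); print(tag,'%.2f'%r['score'],q,np.degrees(q[2]),A)
# plate outline, white, at z=4mm, minus: fit 150x80 rectangle
im=rect('w8',x,y,.004); g=cv2.cvtColor(im,cv2.COLOR_RGB2HSV); sc=np.where((g[...,1]<40)&(g[...,2]>120),1.,-1.)
h=cv2.cvtColor(im,cv2.COLOR_RGB2GRAY); sc[(h<80)]=0
R=[np.array([[-75,-40],[75,-40],[75,40],[-75,40]])*1e-3]
q,A=fit(sc,R,x,y,x,y,np.radians(-11.5)); print('plate w8',q,np.degrees(q[2]),A)
im=rect('w3',x,y,.004); g=cv2.cvtColor(im,cv2.COLOR_RGB2HSV); sc=np.where((g[...,1]<40)&(g[...,2]>120),1.,-1.)
h=cv2.cvtColor(im,cv2.COLOR_RGB2GRAY); sc[(h<80)]=0
q,A=fit(sc,R,x,y,x,y,np.radians(-11.5)); print('plate w3',q,np.degrees(q[2]),A)
a=cv2.imread('pics/w8.png')[20:380,120:560]; cv2.imwrite('pics/v8.png',a)
go(.6415,.256,.1,25.7)
E
```

```text
s8 0.64 [ 0.4518  0.0856 -0.2622] -15.024474911166518 3721.013671875
plate w8 [ 0.4566  0.0851 -0.1978] -11.335969048898319 7528.0341796875
plate w3 [ 0.4567  0.0853 -0.2019] -11.567438976367228 7953.51171875
t 15.58 pos [0.4534 0.0835 0.1302] A 168.5 j6 -1.33 tilt -0.69 -0.02 w 1.001 F [-0.3  0.6 -0.5]
 rz -37.2 (ends A 205.7) tz 0.0302 tx,ty before turn -0.1500 0.2066 after turn -0.2444 0.0739
```

View pics/v8.png

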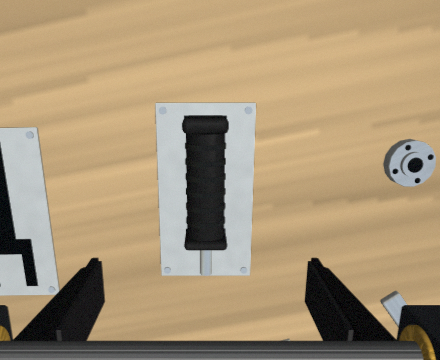

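The handle lies on its plate, in line, stud towards +x (crop (206,190)), and no silhouette shows beside it. I'll check its position along the plate using depth.

```bash
cat >> h.py <<'E'
def topfit(tag,thing,x,y,a,zlo,zhi,sym=False,polys=None):
    """fit a shape to the depth points between two heights, dropped straight down"""
    p,d,P=load(tag); X=cloud(d,P); k=(X[:,2]>zlo)&(X[:,2]<zhi)&(np.abs(X[:,0]-x)<.095)&(np.abs(X[:,1]-y)<.095); X=X[k]
    m=np.zeros((int(.2*S),)*2,np.uint8)
    u=np.round((X[:,0]-x+.1)*S).astype(int); v=np.round((y+.1-X[:,1])*S).astype(int); m[v,u]=1
    m=cv2.morphologyEx(m,cv2.MORPH_CLOSE,np.ones((7,7)))
    return fit(m*2.-1,polys or poly(thing),x,y,x,y,a,sym=sym),len(X)
E
python3 - <<'E'
from h import *
np.set_printoptions(precision=4,suppress=True)
print(topfit('w8','handle',.457,.0845,np.radians(-11.5),.015,.05))
p,d,P=load('w8'); X=cloud(d,P); a=np.radians(-11.5)
L=(X[:,:2]-[.4567,.085])@np.array([[np.cos(a),-np.sin(a)],[np.sin(a),np.cos(a)]])
k=(np.abs(L[:,1])<.03)&(np.abs(L[:,0])<.09)
h=X[:,2]; g=k&(h>.03); print('grip/collars top: x',np.percentile(L[g,0],[.5,99.5]),'y',np.percentile(L[g,1],[1,99]),'z',np.percentile(h[g],[50,98]))
s=k&(h>.017)&(h<.03)&(L[:,0]>.045); print('stud x max',np.percentile(L[s,0],[99]),'y',np.median(L[s,1]))
E
```

```text
((array([ 0.4558,  0.0853, -0.1934]), np.float64(2892.52587890625)), 5615)
grip/collars top: x [-0.0636  0.0337] y [-0.0293  0.0293] z [0.2634 0.2847]
stud x max [0.0642] y 0.000502959519961271
```

Handle centre is within 1 mm and 0.4° of its plate, measured in the same picture, so it is done. Spanner next.

Request:
{"fn": "step_arm", "kwargs": {
  "series": [
    {"jaw": 1,"tx": -0.0208,"ty": 0.0285,"tz": 0,"rx": 0,"ry": 0,"rz": 0},
    {"jaw": 1,"tx": -0.0208,"ty": 0.0285,"tz": 0,"rx": 0,"ry": 0,"rz": 0},
    {"jaw": 1,"tx": -0.0208,"ty": 0.0285,"tz": 0,"rx": 0,"ry": 0,"rz": 0},
    {"jaw": 1,"tx": -0.0208,"ty": 0.0285,"tz": 0,"rx": 0,"ry": 0,"rz": 0},
    {"jaw": 1,"tx": -0.0208,"ty": 0.0285,"tz": 0,"rx": 0,"ry": 0,"rz": 0},
    {"jaw": 1,"tx": -0.0208,"ty": 0.0285,"tz": 0,"rx": 0,"ry": 0,"rz": 0},
    {"jaw": 1,"tx": -0.0208,"ty": 0.0285,"tz": 0,"rx": 0,"ry": 0,"rz": -6},
    {"jaw": 1,"tx": 0,"ty": 0,"tz": 0.005,"rx": 0,"ry": 0,"rz": -6},
    {"jaw": 1,"tx": 0,"ty": 0,"tz": 0.005,"rx": 0,"ry": 0,"rz": -6},
    {"jaw": 1,"tx": 0,"ty": 0,"tz": 0.005,"rx": 0,"ry": 0,"rz": -6},
    {"jaw": 1,"tx": 0,"ty": 0,"tz": 0,"rx": 0,"ry": 0,"rz": -6},
    {"jaw": 1,"tx": 0,"ty": 0,"tz": 0,"rx": 0,"ry": 0,"rz": -6}
  ]
}}

```text
time_s: 16.58
ee_pos: [0.6337, 0.2567, 0.0789]
eef_rot: [0.689, -3.01, -0.003]
wrist_force: [0.6, -0.9, 0.8]
gripper_width: 1.003
```

Request:
{"fn": "step_arm", "kwargs": {
  "series": [
    {"jaw": 0.6,"tx": 0,"ty": 0,"tz": 0,"rx": 0,"ry": 0,"rz": 0},
    {"jaw": 0.6,"tx": 0,"ty": 0,"tz": 0,"rx": 0,"ry": 0,"rz": 0}
  ]
}}

```text
time_s: 16.75
ee_pos: [0.632, 0.2562, 0.0736]
eef_rot: [0.691, -3.002, -0.002]
wrist_force: [0.6, -0.8, -0.2]
gripper_width: 0.913
```

```bash
python3 - <<'E'
from h import *
np.set_printoptions(precision=4,suppress=True)
snap('w9')
x,y,a=.6406,.2567,.447
p,d,P=load('w9')
for r in regions_of('wrist','spanner')[:2]:
    X=cloud(d,P,r['pixels']); print('%.2f'%r['score'],r['pixels'].sum(),np.median(X,0),np.percentile(X[:,2],98))
    q,A=fit(rectmask(r['pixels'],'w9',x,y,.007),poly('spanner'),x,y,x,y,a); print(q,np.degrees(q[2]),A)
    go(q[0],q[1],-.03,np.degrees(q[2]));level()
E
```

```text
0.55 5619 [0.648  0.2571 0.0085] 0.01309173188289383
[0.6416 0.2574 0.4473] 25.628965247802093 2496.065185546875
t 16.85 pos [0.6322 0.2562 0.0742] A -154.1 j6 -1.74 tilt -3.39 -0.69 w 0.834 F [-0.4 -0.1  1.1]
 rz 0.3 (ends A -154.4) tz 0.1042 tx,ty before turn -0.0090 -0.0030 after turn -0.0090 -0.0029
 level: rx 0.86 ry -3.35
```

View pics/w9.png

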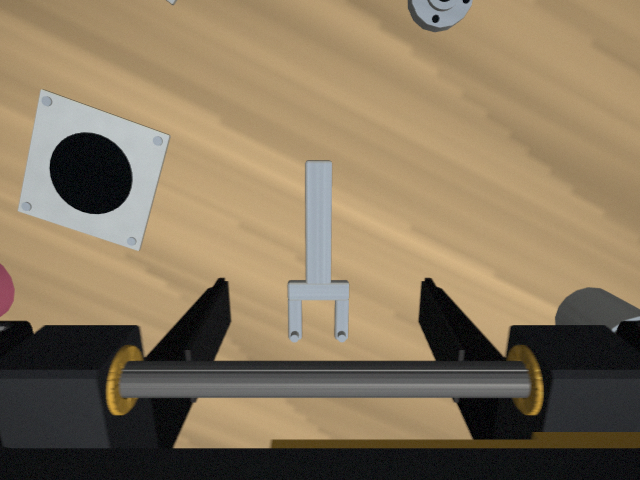

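The spanner is at (318,250), fork toward the bottom, in line with the jaws, and the height reads 8.5 mm. I'll level the tool, centre it and descend.

Request:
{"fn": "step_arm", "kwargs": {
  "series": [
    {"jaw": 0.5,"tx": -0.007,"ty": -0.003,"tz": 0.01,"rx": 0.8,"ry": -3.3,"rz": 0.3},
    {"jaw": 0.5,"tx": -0.002,"ty": 0,"tz": 0.02,"rx": 0,"ry": 0,"rz": 0},
    {"jaw": 0.5,"tx": 0,"ty": 0,"tz": 0.02,"rx": 0,"ry": 0,"rz": 0},
    {"jaw": 0.5,"tx": 0,"ty": 0,"tz": 0.02,"rx": 0,"ry": 0,"rz": 0},
    {"jaw": 0.5,"tx": 0,"ty": 0,"tz": 0.01,"rx": 0,"ry": 0,"rz": 0},
    {"jaw": 0.5,"tx": 0,"ty": 0,"tz": 0,"rx": 0,"ry": 0,"rz": 0}
  ]
}}

```text
time_s: 17.35
ee_pos: [0.6427, 0.2574, -0.0085]
eef_rot: [-0.67, 3.064, 0.001]
wrist_force: [0.5, 0.1, -0.2]
gripper_width: 0.508
```

```bash
python3 -c "
from h import *
go(.6416,.2574,-.03,25.6);level()"
```

```text
t 17.35 pos [ 0.6427  0.2574 -0.0085] A -155.3 j6 -1.72 tilt 0.28 0.11 w 0.508 F [ 0.5  0.1 -0.2]
 rz -0.9 (ends A -154.4) tz 0.0215 tx,ty before turn 0.0010 0.0004 after turn 0.0010 0.0004
 level: rx -0.02 ry 0.30
```

Request:
{"fn": "step_arm", "kwargs": {
  "series": [
    {"jaw": 0.5,"tx": 0.001,"ty": 0,"tz": 0.012,"rx": 0,"ry": 0.3,"rz": -0.9},
    {"jaw": 0.5,"tx": 0,"ty": 0,"tz": 0.005,"rx": 0,"ry": 0,"rz": 0},
    {"jaw": 0.5,"tx": 0,"ty": 0,"tz": 0.002,"rx": 0,"ry": 0,"rz": 0},
    {"jaw": 0,"tx": 0,"ty": 0,"tz": 0,"rx": 0,"ry": 0,"rz": 0},
    {"jaw": 0,"tx": 0,"ty": 0,"tz": 0,"rx": 0,"ry": 0,"rz": 0},
    {"jaw": 0,"tx": 0,"ty": 0,"tz": 0,"rx": 0,"ry": 0,"rz": 0},
    {"jaw": 0,"tx": 0,"ty": 0,"tz": 0,"rx": 0,"ry": 0,"rz": 0},
    {"jaw": 0,"tx": 0,"ty": 0,"tz": 0,"rx": 0,"ry": 0,"rz": 0},
    {"jaw": 0,"tx": 0,"ty": 0,"tz": 0,"rx": 0,"ry": 0,"rz": 0},
    {"jaw": 0,"tx": 0,"ty": 0,"tz": 0,"rx": 0,"ry": 0,"rz": 0}
  ],
  "force": 35
}}

```text
time_s: 18.18
ee_pos: [0.6439, 0.2576, -0.025]
eef_rot: [-0.692, 3.059, -0.0]
wrist_force: [0.5, 0.6, -0.9]
gripper_width: 0.18
```

```bash
python3 -c "
from h import *
go(.4417,-.0902,.04,169.5);level()"
```

```text
t 18.18 pos [ 0.6439  0.2576 -0.025 ] A -154.5 j6 -1.73 tilt 0.28 0.05 w 0.180 F [ 0.5  0.6 -0.9]
 rz 36.0 (ends A -190.5) tz -0.0650 tx,ty before turn 0.3322 -0.2268 after turn 0.1354 -0.3788
 level: rx -0.07 ry 0.27
```

Width is right (17 mm), but the tips sit only about 2 mm below the spanner's top. I'll regrip 4.5 mm lower.

Request:
{"fn": "step_arm", "kwargs": {
  "series": [
    {"jaw": 0.35,"tx": 0,"ty": 0,"tz": 0,"rx": 0,"ry": 0,"rz": 0},
    {"jaw": 0.35,"tx": 0,"ty": 0,"tz": 0,"rx": 0,"ry": 0,"rz": 0},
    {"jaw": 0.35,"tx": 0.002,"ty": 0,"tz": 0.004,"rx": 0,"ry": 0.2,"rz": 0},
    {"jaw": 0.35,"tx": 0,"ty": 0,"tz": 0.0015,"rx": 0,"ry": 0,"rz": 0},
    {"jaw": 0,"tx": 0,"ty": 0,"tz": 0,"rx": 0,"ry": 0,"rz": 0},
    {"jaw": 0,"tx": 0,"ty": 0,"tz": 0,"rx": 0,"ry": 0,"rz": 0},
    {"jaw": 0,"tx": 0,"ty": 0,"tz": 0,"rx": 0,"ry": 0,"rz": 0},
    {"jaw": 0,"tx": 0,"ty": 0,"tz": 0,"rx": 0,"ry": 0,"rz": 0},
    {"jaw": 0,"tx": 0,"ty": 0,"tz": 0,"rx": 0,"ry": 0,"rz": 0},
    {"jaw": 0,"tx": 0,"ty": 0,"tz": 0,"rx": 0,"ry": 0,"rz": 0}
  ],
  "force": 35
}}

```text
time_s: 19.02
ee_pos: [0.642, 0.2569, -0.0307]
eef_rot: [-0.693, 3.063, -0.001]
wrist_force: [-0.1, 1.3, 0.6]
gripper_width: 0.18
```

```bash
python3 -c "
from h import *
go(.4417,-.0902,.04,169.5);level()"
```

```text
t 19.02 pos [ 0.642   0.2569 -0.0307] A -154.5 j6 -1.73 tilt 0.10 -0.02 w 0.180 F [-0.1  1.3  0.6]
 rz 36.0 (ends A -190.5) tz -0.0707 tx,ty before turn 0.3302 -0.2271 after turn 0.1337 -0.3778
 level: rx -0.06 ry 0.08
```

Request:
{"fn": "step_arm", "kwargs": {
  "series": [
    {"jaw": 0,"tx": 0,"ty": 0,"tz": -0.02,"rx": 0,"ry": 0,"rz": 0},
    {"jaw": 0,"tx": 0,"ty": 0,"tz": -0.025,"rx": 0,"ry": 0,"rz": 5.7},
    {"jaw": 0,"tx": 0,"ty": 0,"tz": -0.025,"rx": 0,"ry": 0,"rz": 5.7},
    {"jaw": 0,"tx": 0,"ty": 0,"tz": -0.01,"rx": 0,"ry": 0,"rz": 5.7},
    {"jaw": 0,"tx": 0,"ty": 0,"tz": 0,"rx": 0,"ry": 0,"rz": 5.7},
    {"jaw": 0,"tx": 0,"ty": 0,"tz": 0,"rx": 0,"ry": 0,"rz": 5.7},
    {"jaw": 0,"tx": 0,"ty": 0,"tz": 0,"rx": 0,"ry": 0,"rz": 5.7},
    {"jaw": 0,"tx": 0,"ty": 0,"tz": 0,"rx": 0,"ry": 0,"rz": 0},
    {"jaw": 0,"tx": 0.0115,"ty": -0.033,"tz": 0,"rx": 0,"ry": 0,"rz": 0},
    {"jaw": 0,"tx": 0.0115,"ty": -0.033,"tz": 0,"rx": 0,"ry": 0,"rz": 0},
    {"jaw": 0,"tx": 0.0115,"ty": -0.033,"tz": 0,"rx": 0,"ry": 0,"rz": 0},
    {"jaw": 0,"tx": 0.0115,"ty": -0.033,"tz": 0,"rx": 0,"ry": 0,"rz": 0}
  ]
}}

```text
time_s: 20.02
ee_pos: [0.5724, 0.1354, 0.0509]
eef_rot: [0.25, 3.129, -0.001]
wrist_force: [0.8, -0.6, -1.2]
gripper_width: 0.186
```

Request:
{"fn": "step_arm", "kwargs": {
  "series": [
    {"jaw": 0,"tx": 0.0115,"ty": -0.033,"tz": 0,"rx": 0,"ry": 0,"rz": 0},
    {"jaw": 0,"tx": 0.0115,"ty": -0.033,"tz": 0,"rx": 0,"ry": 0,"rz": 0},
    {"jaw": 0,"tx": 0.0115,"ty": -0.033,"tz": 0,"rx": 0,"ry": 0,"rz": 0},
    {"jaw": 0,"tx": 0.0115,"ty": -0.033,"tz": 0,"rx": 0,"ry": 0,"rz": 0},
    {"jaw": 0,"tx": 0.0115,"ty": -0.033,"tz": 0,"rx": 0,"ry": 0,"rz": 0},
    {"jaw": 0,"tx": 0.0115,"ty": -0.033,"tz": 0,"rx": 0,"ry": 0,"rz": 0},
    {"jaw": 0,"tx": 0,"ty": 0,"tz": 0,"rx": 0,"ry": 0,"rz": 0},
    {"jaw": 0,"tx": 0,"ty": 0,"tz": 0,"rx": 0,"ry": 0,"rz": 0}
  ]
}}

```text
time_s: 20.68
ee_pos: [0.4654, -0.0622, 0.051]
eef_rot: [0.209, 3.134, -0.002]
wrist_force: [-0.0, -0.3, -0.5]
gripper_width: 0.187
```

```bash
python3 -c "
from h import *
go(.4417,-.0902,-.0265,169.5);level()"
```

```text
t 20.68 pos [ 0.4654 -0.0622  0.051 ] A 172.4 j6 -1.71 tilt 0.06 -0.08 w 0.187 F [-0.  -0.3 -0.5]
 rz 2.9 (ends A 169.5) tz 0.0775 tx,ty before turn 0.0198 -0.0309 after turn 0.0182 -0.0318
 level: rx -0.07 ry 0.07
```

Request:
{"fn": "step_arm", "kwargs": {
  "series": [
    {"jaw": 0,"tx": 0.009,"ty": -0.016,"tz": 0.005,"rx": 0,"ry": 0,"rz": 2.9},
    {"jaw": 0,"tx": 0.009,"ty": -0.0155,"tz": 0.015,"rx": 0,"ry": 0,"rz": 0},
    {"jaw": 0,"tx": 0,"ty": 0,"tz": 0.02,"rx": 0,"ry": 0,"rz": 0},
    {"jaw": 0,"tx": 0,"ty": 0,"tz": 0.015,"rx": 0,"ry": 0,"rz": 0},
    {"jaw": 0,"tx": 0,"ty": 0,"tz": 0,"rx": 0,"ry": 0,"rz": 0}
  ]
}}

```text
time_s: 21.1
ee_pos: [0.4456, -0.0905, -0.0046]
eef_rot: [0.27, 3.123, -0.004]
wrist_force: [1.1, 0.4, -0.8]
gripper_width: 0.183
```

```bash
python3 -c "
from h import *
go(.4417,-.0902,-.0265,169.5);level()"
```

```text
t 21.10 pos [ 0.4456 -0.0905 -0.0046] A 170.1 j6 -1.74 tilt 0.39 -0.19 w 0.183 F [ 1.1  0.4 -0.8]
 rz 0.6 (ends A 169.5) tz 0.0219 tx,ty before turn 0.0039 -0.0004 after turn 0.0038 -0.0005
 level: rx -0.12 ry 0.42
```

Request:
{"fn": "step_arm", "kwargs": {
  "series": [
    {"jaw": 0,"tx": 0.0038,"ty": -0.0005,"tz": 0.008,"rx": -0.1,"ry": 0.4,"rz": 0.6},
    {"jaw": 0,"tx": 0.001,"ty": 0,"tz": 0.006,"rx": 0,"ry": 0,"rz": 0},
    {"jaw": 0,"tx": 0,"ty": 0,"tz": 0.003,"rx": 0,"ry": 0,"rz": 0},
    {"jaw": 0,"tx": 0,"ty": 0,"tz": 0,"rx": 0,"ry": 0,"rz": 0}
  ]
}}

```text
time_s: 21.43
ee_pos: [0.442, -0.0884, -0.0223]
eef_rot: [0.278, 3.129, -0.0]
wrist_force: [-0.6, 0.3, -0.7]
gripper_width: 0.184
```

```bash
python3 -c "
from h import *
go(.4417,-.0902,-.0265,169.5);level()"
```

```text
t 21.43 pos [ 0.442  -0.0884 -0.0223] A 169.8 j6 -1.74 tilt 0.01 -0.01 w 0.184 F [-0.6  0.3 -0.7]
 rz 0.3 (ends A 169.5) tz 0.0042 tx,ty before turn -0.0000 -0.0019 after turn -0.0000 -0.0019
 level: rx -0.01 ry 0.02
```

Request:
{"fn": "step_arm", "kwargs": {
  "series": [
    {"jaw": 0,"tx": 0,"ty": -0.0018,"tz": 0,"rx": 0,"ry": 0,"rz": 0.3},
    {"jaw": 0,"tx": 0,"ty": -0.0005,"tz": 0.003,"rx": 0,"ry": 0,"rz": 0},
    {"jaw": 0,"tx": 0,"ty": 0,"tz": 0.0015,"rx": 0,"ry": 0,"rz": 0},
    {"jaw": 0,"tx": 0,"ty": 0,"tz": 0,"rx": 0,"ry": 0,"rz": 0}
  ]
}}

```text
time_s: 21.77
ee_pos: [0.4425, -0.0907, -0.0261]
eef_rot: [0.285, 3.126, -0.001]
wrist_force: [0.1, -0.8, -1.3]
gripper_width: 0.185
```

```bash
python3 -c "
from h import *
go(.4417,-.0902,-.0265,169.5);level()"
```

```text
t 21.77 pos [ 0.4425 -0.0907 -0.0261] A 169.6 j6 -1.74 tilt 0.14 -0.06 w 0.185 F [ 0.1 -0.8 -1.3]
 rz 0.1 (ends A 169.5) tz 0.0004 tx,ty before turn 0.0009 0.0003 after turn 0.0009 0.0003
 level: rx -0.03 ry 0.15
```

Request:
{"fn": "step_arm", "kwargs": {
  "series": [
    {"jaw": 0,"tx": 0.0008,"ty": 0,"tz": 0.0015,"rx": 0,"ry": 0,"rz": 0},
    {"jaw": 0.5,"tx": 0,"ty": 0,"tz": 0,"rx": 0,"ry": 0,"rz": 0},
    {"jaw": 0.5,"tx": 0,"ty": 0,"tz": 0,"rx": 0,"ry": 0,"rz": 0},
    {"jaw": 0.5,"tx": 0,"ty": 0,"tz": 0,"rx": 0,"ry": 0,"rz": 0},
    {"jaw": 0.5,"tx": 0,"ty": 0,"tz": 0,"rx": 0,"ry": 0,"rz": 0},
    {"jaw": 0.9,"tx": 0,"ty": 0,"tz": -0.02,"rx": 0,"ry": 0,"rz": 0},
    {"jaw": 0.9,"tx": 0,"ty": 0,"tz": -0.036,"rx": 0,"ry": 0,"rz": 0},
    {"jaw": 0.9,"tx": 0,"ty": 0,"tz": -0.036,"rx": 0,"ry": 0,"rz": 0},
    {"jaw": 0.9,"tx": 0,"ty": 0,"tz": -0.036,"rx": 0,"ry": 0,"rz": 0},
    {"jaw": 0.9,"tx": 0,"ty": 0,"tz": -0.03,"rx": 0,"ry": 0,"rz": 0},
    {"jaw": 0.9,"tx": 0,"ty": 0,"tz": 0,"rx": 0,"ry": 0,"rz": 0},
    {"jaw": 0.9,"tx": 0,"ty": 0,"tz": 0,"rx": 0,"ry": 0,"rz": 0}
  ]
}}

```text
time_s: 22.77
ee_pos: [0.4408, -0.0905, 0.1379]
eef_rot: [0.286, 3.126, -0.001]
wrist_force: [0.0, 0.7, -0.5]
gripper_width: 0.877
```

```bash
cat >> h.py <<'E'
def plate(tag,x,y,a,w,h,z=.004):
    """fit of a white plate, whatever lies on it left out"""
    im=rect(tag,x,y,z); g=cv2.cvtColor(im,cv2.COLOR_RGB2HSV)
    m=((g[...,1]<45)&(g[...,2]>110)).astype(np.uint8); m=cv2.morphologyEx(m,cv2.MORPH_CLOSE,np.ones((121,121)))
    R=[np.array([[-w,-h],[w,-h],[w,h],[-w,h]])/2]
    return fit(m*2.-1,R,x,y,x,y,a)
E
python3 - <<'E'
from h import *
np.set_printoptions(precision=4,suppress=True)
snap('w10'); x,y,a=.4417,-.0902,np.radians(-10.5)
print('plate',plate('w10',x,y,a,.15,.08)); 
for r in regions_of('wrist','spanner')[:3]:
    q,A=fit(rectmask(r['pixels'],'w10',x,y,.011),poly('spanner'),x,y,x,y,a); print('%.2f'%r['score'],q,np.degrees(q[2]),A)
print(topfit('w10','spanner',x,y,a,.0085,.03))
im=rect('w10',x,y,.011); cv2.imwrite('pics/v10.png',cv2.resize(im,(500,500))[:,:,::-1])
go(.653,-.081,.06,-154)
E
```

```text
plate (array([ 0.4417, -0.0902, -0.1835]), np.float64(11742.02734375))
0.73 [ 0.4423 -0.0899 -0.1832] -10.49642225742047 2385.72314453125
((array([ 0.4419, -0.0899, -0.1836]), np.float64(2253.25830078125)), 3850)
t 22.87 pos [ 0.4405 -0.0904  0.1367] A 169.6 j6 -1.74 tilt 0.02 -0.01 w 0.897 F [0.9 1.  0.3]
 rz -36.4 (ends A 206.0) tz 0.0767 tx,ty before turn -0.2073 0.0478 after turn -0.1951 -0.0847
```

View pics/v10.png

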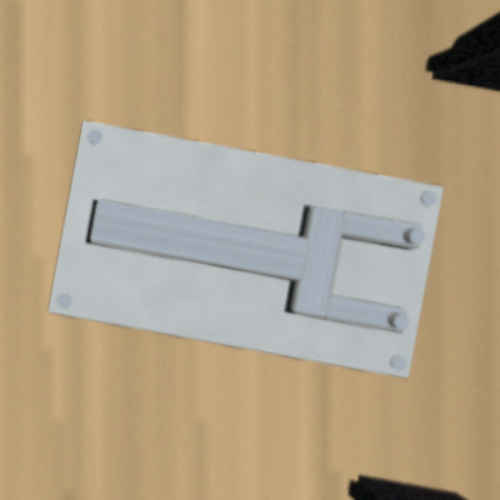

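The spanner lies on its plate within 0.6 mm and 0.1° of the plate's centre, fork on fork. Next is the grey wheel, with a confirming crop from above.

Request:
{"fn": "step_arm", "kwargs": {
  "series": [
    {"jaw": 1,"tx": -0.0335,"ty": 0.0078,"tz": 0,"rx": 0,"ry": 0,"rz": 0},
    {"jaw": 1,"tx": -0.0335,"ty": 0.0078,"tz": 0,"rx": 0,"ry": 0,"rz": 0},
    {"jaw": 1,"tx": -0.0335,"ty": 0.0078,"tz": 0,"rx": 0,"ry": 0,"rz": 0},
    {"jaw": 1,"tx": -0.0335,"ty": 0.0078,"tz": 0,"rx": 0,"ry": 0,"rz": 0},
    {"jaw": 1,"tx": -0.0335,"ty": 0.0078,"tz": 0.01,"rx": 0,"ry": 0,"rz": 0},
    {"jaw": 1,"tx": -0.0335,"ty": 0.0078,"tz": 0.01,"rx": 0,"ry": 0,"rz": 0},
    {"jaw": 1,"tx": 0,"ty": 0,"tz": 0,"rx": 0,"ry": 0,"rz": 0},
    {"jaw": 1,"tx": 0,"ty": 0,"tz": 0,"rx": 0,"ry": 0,"rz": 0}
  ]
}}

```text
time_s: 23.53
ee_pos: [0.6493, -0.0785, 0.0977]
eef_rot: [-0.286, -3.106, -0.005]
wrist_force: [-0.7, 0.3, -0.8]
gripper_width: 0.999
```

```bash
cat >> h.py <<'E'
def rim(tag,x,y,z,r):
    """disc of radius r at height z: own depth points near that height, circle fit by template"""
    return topfit(tag,None,x,y,0,z-.004,z+.004,sym=True,polys=disc(r))
E
python3 - <<'E'
from h import *
np.set_printoptions(precision=4,suppress=True)
snap('w11')
p,d,P=load('w11'); X=cloud(d,P)
for c in[(.653,-.081)]:
    k=np.hypot(X[:,0]-c[0],X[:,1]-c[1])<.03; print('top z',np.percentile(X[k,2],[50,98]))
print('hub',rim('w11',.653,-.081,.044,.011)); print('bevel top',topfit('w11',None,.653,-.081,0,.0355,.05,sym=True,polys=disc(.024)))
for r in regions_of('wrist','wheel')[:4]:
    q,A=fit(rectmask(r['pixels'],'w11',.653,-.081,.034),disc(.027),.653,-.081,.653,-.081,0,sym=True); v,u=np.nonzero(r['pixels']); print('%.2f'%r['score'],q[:2],A,'px',u.mean(),v.mean(),p[r['pixels']].mean(0))
a=cv2.imread('pics/w11.png')[60:360,140:560]; cv2.imwrite('pics/v11.png',cv2.resize(a,(630,450)))
go(.653,-.081,-.0235,169.6);level()
E
```

```text
top z [0.2253 0.2469]
hub ((array([ 0.6539, -0.0807,  0.0732]), np.float64(342.15875244140625)), 944)
bevel top ((array([ 0.6538, -0.0806,  0.0589]), np.float64(1853.1337890625)), 5549)
0.87 [ 0.6523 -0.0807] 2246.990478515625 px 321.10484341567786 242.17253452635674 [112.7082 114.3178 114.7045]
0.63 [ 0.6489 -0.0842] -2332.87060546875 px 238.94098955969133 342.8797094870631 [182.7989 102.6387 124.6369]
0.58 [ 0.6489 -0.0842] -2332.87060546875 px 365.84743474347437 356.1809180918092 [ 86.5126  38.9545 108.32  ]
t 23.63 pos [ 0.6484 -0.0787  0.0986] A 169.4 j6 -1.61 tilt -1.24 0.32 w 1.002 F [-1.2 -0.1  0.4]
 rz -0.2 (ends A 169.6) tz 0.1221 tx,ty before turn -0.0050 -0.0015 after turn -0.0050 -0.0015
 level: rx 0.09 ry -1.28
```

View pics/v11.png

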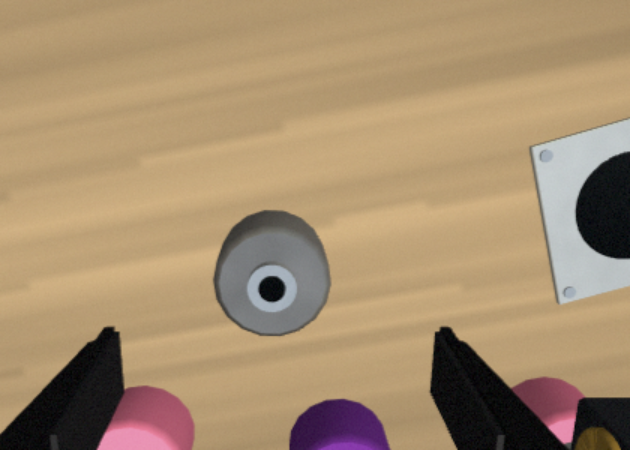

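The crop shows the grey stone wheel with its steel hub at (272,285). Pink (145,430), purple (340,430) and pink (548,405) are the look-alikes and stay clear of the fingers. Hub at (0.6539,-0.0807), height 44 mm: this is the wheel.

Request:
{"fn": "step_arm", "kwargs": {
  "series": [
    {"jaw": 1,"tx": -0.005,"ty": -0.0015,"tz": 0.01,"rx": 0.1,"ry": -1.2,"rz": 0},
    {"jaw": 1,"tx": -0.001,"ty": 0,"tz": 0.025,"rx": 0,"ry": 0,"rz": 0},
    {"jaw": 1,"tx": 0,"ty": 0,"tz": 0.03,"rx": 0,"ry": 0,"rz": 0},
    {"jaw": 1,"tx": 0,"ty": 0,"tz": 0.02,"rx": 0,"ry": 0,"rz": 0},
    {"jaw": 1,"tx": 0,"ty": 0,"tz": 0,"rx": 0,"ry": 0,"rz": 0},
    {"jaw": 1,"tx": 0,"ty": 0,"tz": 0,"rx": 0,"ry": 0,"rz": 0}
  ]
}}

```text
time_s: 24.13
ee_pos: [0.6495, -0.0823, 0.0128]
eef_rot: [0.292, 3.128, -0.001]
wrist_force: [0.6, 0.3, 1.1]
gripper_width: 0.998
```

```bash
python3 -c "
from h import *
go(.6538,-.0806,-.0235,169.5);level()"
```

```text
t 24.13 pos [ 0.6495 -0.0823  0.0128] A 169.3 j6 -1.61 tilt 0.01 -0.03 w 0.998 F [0.6 0.3 1.1]
 rz -0.2 (ends A 169.5) tz 0.0363 tx,ty before turn -0.0039 0.0025 after turn -0.0039 0.0025
 level: rx -0.03 ry 0.02
```

Request:
{"fn": "step_arm", "kwargs": {
  "series": [
    {"jaw": 1,"tx": -0.004,"ty": 0.0025,"tz": 0.01,"rx": 0,"ry": 0,"rz": -0.2},
    {"jaw": 1,"tx": -0.0015,"ty": 0.0005,"tz": 0.014,"rx": 0,"ry": 0,"rz": 0},
    {"jaw": 1,"tx": 0,"ty": 0,"tz": 0.008,"rx": 0,"ry": 0,"rz": 0},
    {"jaw": 0.6,"tx": 0,"ty": 0,"tz": 0,"rx": 0,"ry": 0,"rz": 0},
    {"jaw": 0,"tx": 0,"ty": 0,"tz": 0,"rx": 0,"ry": 0,"rz": 0},
    {"jaw": 0,"tx": 0,"ty": 0,"tz": 0,"rx": 0,"ry": 0,"rz": 0},
    {"jaw": 0,"tx": 0,"ty": 0,"tz": 0,"rx": 0,"ry": 0,"rz": 0},
    {"jaw": 0,"tx": 0,"ty": 0,"tz": 0,"rx": 0,"ry": 0,"rz": 0},
    {"jaw": 0,"tx": 0,"ty": 0,"tz": 0,"rx": 0,"ry": 0,"rz": 0},
    {"jaw": 0,"tx": 0,"ty": 0,"tz": 0,"rx": 0,"ry": 0,"rz": 0},
    {"jaw": 0,"tx": 0,"ty": 0,"tz": 0,"rx": 0,"ry": 0,"rz": 0},
    {"jaw": 0,"tx": 0,"ty": 0,"tz": 0,"rx": 0,"ry": 0,"rz": 0}
  ],
  "force": 40
}}

```text
time_s: 25.13
ee_pos: [0.6576, -0.081, -0.0164]
eef_rot: [0.286, 3.122, -0.002]
wrist_force: [-0.1, -0.2, -2.0]
gripper_width: 0.557
```

```bash
python3 -c "
from h import *
go(.658,.0983,-.019,169.5);level()"
```

```text
t 25.13 pos [ 0.6576 -0.081  -0.0164] A 169.5 j6 -1.61 tilt 0.38 -0.12 w 0.557 F [-0.1 -0.2 -2. ]
 rz 0.0 (ends A 169.5) tz 0.0026 tx,ty before turn 0.0322 0.1764 after turn 0.0323 0.1763
 level: rx -0.05 ry 0.40
```

Request:
{"fn": "step_arm", "kwargs": {
  "series": [
    {"jaw": 0,"tx": 0,"ty": 0,"tz": -0.015,"rx": 0,"ry": 0,"rz": 0},
    {"jaw": 0,"tx": 0,"ty": 0,"tz": -0.02,"rx": 0,"ry": 0,"rz": 0},
    {"jaw": 0,"tx": 0,"ty": 0,"tz": -0.01,"rx": 0,"ry": 0.4,"rz": 0},
    {"jaw": 0,"tx": 0.0055,"ty": 0.033,"tz": 0,"rx": 0,"ry": 0,"rz": 0},
    {"jaw": 0,"tx": 0.0055,"ty": 0.033,"tz": 0,"rx": 0,"ry": 0,"rz": 0},
    {"jaw": 0,"tx": 0.0055,"ty": 0.033,"tz": 0,"rx": 0,"ry": 0,"rz": 0},
    {"jaw": 0,"tx": 0.0055,"ty": 0.033,"tz": 0,"rx": 0,"ry": 0,"rz": 0},
    {"jaw": 0,"tx": 0.0055,"ty": 0.033,"tz": 0,"rx": 0,"ry": 0,"rz": 0},
    {"jaw": 0,"tx": 0,"ty": 0,"tz": 0,"rx": 0,"ry": 0,"rz": 0},
    {"jaw": 0,"tx": 0,"ty": 0,"tz": 0,"rx": 0,"ry": 0,"rz": 0}
  ]
}}

```text
time_s: 25.97
ee_pos: [0.6591, 0.0919, 0.0289]
eef_rot: [-0.293, -3.124, 0.001]
wrist_force: [-0.2, -0.3, -2.0]
gripper_width: 0.553
```

```bash
python3 - <<'E'
from h import *
np.set_printoptions(precision=4,suppress=True)
go(.6617,.0976,-.0124,169.5);level()
snap('w12b'); p,d,P=load('w12b'); s=read_state(); x,y,z=s['ee_pos']; X=cloud(d,P)
k=(np.hypot(X[:,0]-x,X[:,1]-y)<.035)&(X[:,2]<z+.075)&(X[:,2]>z+.0); Y=X[k]
print('heights above ee',np.percentile(Y[:,2]-z,[5,25,50,75,95]))
print('held top disc',topfit('w12b',None,x,y,0,z+.0164+.0355,z+.0164+.05,sym=True,polys=disc(.025)))
print('plate',plate('w12b',.658,.0983,np.radians(5),.084,.084))
E
```

```text
t 25.97 pos [0.6591 0.0919 0.0289] A 169.3 j6 -1.34 tilt -0.20 -0.00 w 0.553 F [-0.2 -0.3 -2. ]
 rz -0.2 (ends A 169.5) tz 0.0413 tx,ty before turn -0.0015 0.0060 after turn -0.0015 0.0060
 level: rx -0.04 ry -0.20
heights above ee [0.0307 0.0529 0.055  0.0569 0.0662]
held top disc ((array([0.6543, 0.0934, 0.0067]), np.float64(1806.17529296875)), 12314)
plate (array([0.6797, 0.0973, 0.0707]), np.float64(7181.349609375))
```

Request:
{"fn": "step_arm", "kwargs": {
  "series": [
    {"jaw": 0,"tx": -0.0015,"ty": 0.006,"tz": 0.008,"rx": 0,"ry": -0.2,"rz": 0},
    {"jaw": 0,"tx": 0,"ty": 0.001,"tz": 0.015,"rx": 0,"ry": 0,"rz": 0},
    {"jaw": 0,"tx": 0,"ty": 0,"tz": 0.01,"rx": 0,"ry": 0,"rz": 0},
    {"jaw": 0,"tx": 0,"ty": 0,"tz": 0,"rx": 0,"ry": 0,"rz": 0},
    {"jaw": 0,"tx": 0,"ty": 0,"tz": 0,"rx": 0,"ry": 0,"rz": 0}
  ]
}}

```text
time_s: 26.43
ee_pos: [0.6625, 0.095, -0.0071]
eef_rot: [0.3, 3.127, -0.001]
wrist_force: [0.3, 0.1, -2.2]
gripper_width: 0.558
```

```bash
python3 -c "
from h import *
go(.662,.0975,-.0124,169.5);level()"
```

```text
t 26.43 pos [ 0.6625  0.095  -0.0071] A 169.0 j6 -1.33 tilt -0.00 -0.04 w 0.558 F [ 0.3  0.1 -2.2]
 rz -0.5 (ends A 169.5) tz 0.0053 tx,ty before turn 0.0009 0.0023 after turn 0.0009 0.0023
 level: rx -0.04 ry 0.00
```

Request:
{"fn": "step_arm", "kwargs": {
  "series": [
    {"jaw": 0,"tx": 0.0008,"ty": 0.0022,"tz": 0,"rx": 0,"ry": 0,"rz": 0},
    {"jaw": 0,"tx": 0,"ty": 0.0005,"tz": 0.003,"rx": 0,"ry": 0,"rz": 0},
    {"jaw": 0,"tx": 0,"ty": 0,"tz": 0.002,"rx": 0,"ry": 0,"rz": 0},
    {"jaw": 0,"tx": 0,"ty": 0,"tz": 0,"rx": 0,"ry": 0,"rz": 0}
  ]
}}

```text
time_s: 26.77
ee_pos: [0.6628, 0.0966, -0.0117]
eef_rot: [0.304, 3.126, -0.001]
wrist_force: [0.1, -0.0, -2.8]
gripper_width: 0.559
```

```bash
python3 -c "
from h import *
go(.662,.0975,-.0124,169.5);level()"
```

```text
t 26.77 pos [ 0.6628  0.0966 -0.0117] A 168.9 j6 -1.33 tilt 0.04 -0.04 w 0.559 F [ 0.1 -0.  -2.8]
 rz -0.6 (ends A 169.5) tz 0.0007 tx,ty before turn 0.0010 0.0008 after turn 0.0009 0.0008
 level: rx -0.04 ry 0.05
```

Request:
{"fn": "step_arm", "kwargs": {
  "series": [
    {"jaw": 0,"tx": 0.001,"ty": 0.001,"tz": 0.0015,"rx": 0,"ry": 0,"rz": 0},
    {"jaw": 0,"tx": 0,"ty": 0,"tz": 0.0005,"rx": 0,"ry": 0,"rz": 0},
    {"jaw": 0.9,"tx": 0,"ty": 0,"tz": 0,"rx": 0,"ry": 0,"rz": 0},
    {"jaw": 0.9,"tx": 0,"ty": 0,"tz": 0,"rx": 0,"ry": 0,"rz": 0},
    {"jaw": 0.9,"tx": 0,"ty": 0,"tz": 0,"rx": 0,"ry": 0,"rz": 0},
    {"jaw": 0.9,"tx": 0,"ty": 0,"tz": 0,"rx": 0,"ry": 0,"rz": 0},
    {"jaw": 1,"tx": 0,"ty": 0,"tz": -0.03,"rx": 0,"ry": 0,"rz": 0},
    {"jaw": 1,"tx": 0,"ty": 0,"tz": -0.036,"rx": 0,"ry": 0,"rz": 0},
    {"jaw": 1,"tx": 0,"ty": 0,"tz": -0.036,"rx": 0,"ry": 0,"rz": 0},
    {"jaw": 1,"tx": 0,"ty": 0,"tz": -0.03,"rx": 0,"ry": 0,"rz": 0},
    {"jaw": 1,"tx": 0,"ty": 0,"tz": 0,"rx": 0,"ry": 0,"rz": 0},
    {"jaw": 1,"tx": 0,"ty": 0,"tz": 0,"rx": 0,"ry": 0,"rz": 0}
  ]
}}

```text
time_s: 27.77
ee_pos: [0.6621, 0.0981, 0.1251]
eef_rot: [0.303, 3.125, -0.001]
wrist_force: [-0.3, 1.0, -0.1]
gripper_width: 0.997
```

```bash
python3 - <<'E'
from h import *
np.set_printoptions(precision=4,suppress=True)
snap('w13'); x,y=.658,.0983
print('plate w13',plate('w13',x,y,np.radians(5),.084,.084),'w3',plate('w3',x,y,np.radians(5),.084,.084))
print('hub',rim('w13',x,y,.048,.011)); print('top',topfit('w13',None,x,y,0,.0395,.055,sym=True,polys=disc(.024)))
p,d,P=load('w13');X=cloud(d,P);k=np.hypot(X[:,0]-x,X[:,1]-y)<.02;print(np.percentile(X[k,2],[5,50,95]))
cv2.imwrite('pics/v13.png',rect('w13',x,y,.004)[:,:,::-1])
go(.4625,.252,.09,169.5);level()
E
```

```text
plate w13 (array([0.6574, 0.0978, 0.1033]), np.float64(6747.07763671875)) w3 (array([0.6571, 0.0983, 0.1005]), np.float64(6805.2939453125))
hub ((array([0.6593, 0.0989, 0.1061]), np.float64(339.37506103515625)), 814)
top ((array([0.6594, 0.0989, 0.084 ]), np.float64(1849.5762939453125)), 3837)
[0.0418 0.0442 0.262 ]
t 27.82 pos [0.6624 0.0982 0.1253] A 168.9 j6 -1.33 tilt 0.17 -0.05 w 0.999 F [ 0.5 -0.   0.7]
 rz -0.6 (ends A 169.5) tz 0.0353 tx,ty before turn 0.2257 0.1126 after turn 0.2246 0.1148
 level: rx -0.02 ry 0.17
```

Wheel is upright, with its hub about 1.6 mm from the silhouette centre. Now the nut.

Request:
{"fn": "step_arm", "kwargs": {
  "series": [
    {"jaw": 1,"tx": 0.0313,"ty": 0.0156,"tz": 0,"rx": 0,"ry": 0,"rz": 0},
    {"jaw": 1,"tx": 0.0313,"ty": 0.0156,"tz": 0,"rx": 0,"ry": 0,"rz": 0},
    {"jaw": 1,"tx": 0.0313,"ty": 0.0156,"tz": 0,"rx": 0,"ry": 0,"rz": 0},
    {"jaw": 1,"tx": 0.0313,"ty": 0.0156,"tz": 0,"rx": 0,"ry": 0,"rz": 0},
    {"jaw": 1,"tx": 0.0313,"ty": 0.0156,"tz": 0,"rx": 0,"ry": 0,"rz": 0},
    {"jaw": 1,"tx": 0.0313,"ty": 0.0156,"tz": 0.01,"rx": 0,"ry": 0,"rz": 0},
    {"jaw": 0.8,"tx": 0.0313,"ty": 0.0156,"tz": 0.01,"rx": 0,"ry": 0,"rz": 0},
    {"jaw": 0.8,"tx": 0,"ty": 0,"tz": 0,"rx": 0,"ry": 0,"rz": 0},
    {"jaw": 0.8,"tx": 0,"ty": 0,"tz": 0,"rx": 0,"ry": 0,"rz": 0}
  ]
}}

```text
time_s: 28.57
ee_pos: [0.456, 0.2505, 0.0936]
eef_rot: [-0.307, -3.118, 0.009]
wrist_force: [0.1, 0.2, -0.5]
gripper_width: 0.849
```

```bash
python3 - <<'E'
from h import *
np.set_printoptions(precision=4,suppress=True)
snap('w14'); x,y=.4625,.2515
print('boss',topfit('w14',None,x,y,0,.0135,.022,sym=True,polys=disc(.010)));print('disc',topfit('w14',None,x,y,0,.009,.022,sym=True,polys=disc(.019)))
p,d,P=load('w14')
for r in regions_of('wrist','nut')[:2]:
    X=cloud(d,P,r['pixels']);q,A=fit(rectmask(r['pixels'],'w14',x,y,.011),disc(.019),x,y,x,y,0,sym=True); print('%.2f'%r['score'],q[:2],A,np.percentile(X[:,2],[50,98]))
cv2.imwrite('pics/v14.png',rect('w14',x,y,.012,.1)[:,:,::-1])
go(x,y,-.03,169.5);level()
E
```

```text
boss ((array([0.4627, 0.2532, 0.0524]), np.float64(313.4640197753906)), 753)
disc ((array([0.4626, 0.2534, 0.0287]), np.float64(982.2348022460938)), 2014)
0.67 [0.4623 0.2534] 1080.647705078125 [0.0129 0.0178]
t 28.67 pos [0.457  0.2498 0.0938] A 168.7 j6 -1.00 tilt -0.52 -0.27 w 0.810 F [ 0.8  0.4 -0.6]
 rz -0.8 (ends A 169.5) tz 0.1238 tx,ty before turn -0.0051 0.0028 after turn -0.0051 0.0027
 level: rx -0.37 ry -0.46
```

View pics/v14.png

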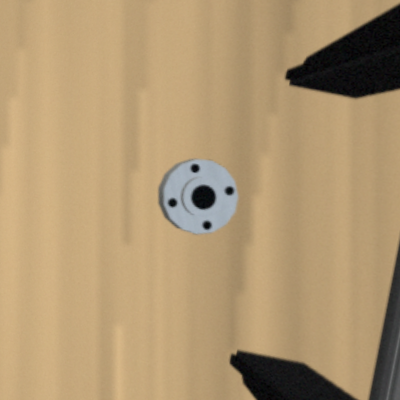

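The rectified view shows the nut boss up with its four holes at (200,196), free for the jaws, centred at (0.4626,0.2533).

Request:
{"fn": "step_arm", "kwargs": {
  "series": [
    {"jaw": 0.7,"tx": -0.005,"ty": 0.0045,"tz": 0.01,"rx": -0.3,"ry": -0.4,"rz": 0},
    {"jaw": 0.7,"tx": 0,"ty": 0,"tz": 0.025,"rx": 0,"ry": 0,"rz": 0},
    {"jaw": 0.7,"tx": 0,"ty": 0,"tz": 0.03,"rx": 0,"ry": 0,"rz": 0},
    {"jaw": 0.7,"tx": 0,"ty": 0,"tz": 0.025,"rx": 0,"ry": 0,"rz": 0},
    {"jaw": 0.7,"tx": 0,"ty": 0,"tz": 0,"rx": 0,"ry": 0,"rz": 0},
    {"jaw": 0.7,"tx": 0,"ty": 0,"tz": 0,"rx": 0,"ry": 0,"rz": 0}
  ]
}}

```text
time_s: 29.17
ee_pos: [0.4703, 0.2502, 0.001]
eef_rot: [0.321, 3.121, 0.002]
wrist_force: [-1.2, -0.7, 0.5]
gripper_width: 0.699
```

```bash
python3 -c "
from h import *
go(.4626,.2533,-.0295,169);level()"
```

```text
t 29.17 pos [0.4703 0.2502 0.001 ] A 168.3 j6 -1.00 tilt 0.27 0.06 w 0.699 F [-1.2 -0.7  0.5]
 rz -0.7 (ends A 169.0) tz 0.0305 tx,ty before turn 0.0082 0.0015 after turn 0.0082 0.0016
 level: rx 0.11 ry 0.25
```

Request:
{"fn": "step_arm", "kwargs": {
  "series": [
    {"jaw": 0.7,"tx": 0.008,"ty": 0.0016,"tz": 0.004,"rx": 0.1,"ry": 0.2,"rz": 0},
    {"jaw": 0.7,"tx": 0,"ty": 0,"tz": 0.01,"rx": 0,"ry": 0,"rz": 0},
    {"jaw": 0.7,"tx": 0,"ty": 0,"tz": 0.006,"rx": 0,"ry": 0,"rz": 0},
    {"jaw": 0.7,"tx": 0,"ty": 0,"tz": 0,"rx": 0,"ry": 0,"rz": 0}
  ]
}}

```text
time_s: 29.5
ee_pos: [0.4648, 0.2534, -0.0174]
eef_rot: [0.324, 3.12, 0.003]
wrist_force: [0.7, -0.1, -0.1]
gripper_width: 0.698
```

```bash
python3 -c "
from h import *
go(.4626,.2533,-.0295,169);level()"
```

```text
t 29.50 pos [ 0.4648  0.2534 -0.0174] A 168.1 j6 -0.99 tilt 0.28 0.09 w 0.698 F [ 0.7 -0.1 -0.1]
 rz -0.9 (ends A 169.0) tz 0.0121 tx,ty before turn 0.0022 -0.0005 after turn 0.0022 -0.0005
 level: rx 0.14 ry 0.26
```

Close: jaw from 0.70 to about 0.40.

Request:
{"fn": "step_arm", "kwargs": {
  "series": [
    {"jaw": 0.7,"tx": 0.002,"ty": -0.0005,"tz": 0.008,"rx": 0,"ry": 0.2,"rz": 0},
    {"jaw": 0.7,"tx": 0,"ty": 0,"tz": 0.004,"rx": 0,"ry": 0,"rz": 0},
    {"jaw": 0,"tx": 0,"ty": 0,"tz": 0,"rx": 0,"ry": 0,"rz": 0},
    {"jaw": 0,"tx": 0,"ty": 0,"tz": 0,"rx": 0,"ry": 0,"rz": 0},
    {"jaw": 0,"tx": 0,"ty": 0,"tz": 0,"rx": 0,"ry": 0,"rz": 0},
    {"jaw": 0,"tx": 0,"ty": 0,"tz": 0,"rx": 0,"ry": 0,"rz": 0},
    {"jaw": 0,"tx": 0,"ty": 0,"tz": 0,"rx": 0,"ry": 0,"rz": 0},
    {"jaw": 0,"tx": 0,"ty": 0,"tz": 0,"rx": 0,"ry": 0,"rz": 0},
    {"jaw": 0,"tx": 0,"ty": 0,"tz": 0,"rx": 0,"ry": 0,"rz": 0}
  ],
  "force": 25
}}

```text
time_s: 30.25
ee_pos: [0.4635, 0.2539, -0.0291]
eef_rot: [0.323, 3.122, 0.006]
wrist_force: [-0.6, -0.8, -0.1]
gripper_width: 0.377
```

```bash
python3 -c "
from h import *
go(.4559,-.2591,.03,169);level()"
```

```text
t 30.25 pos [ 0.4635  0.2539 -0.0291] A 168.2 j6 -0.99 tilt 0.20 0.19 w 0.377 F [-0.6 -0.8 -0.1]
 rz -0.8 (ends A 169.0) tz -0.0591 tx,ty before turn -0.0976 -0.5036 after turn -0.0904 -0.5050
 level: rx 0.23 ry 0.16
```

Request:
{"fn": "step_arm", "kwargs": {
  "series": [
    {"jaw": 0,"tx": 0,"ty": 0,"tz": -0.02,"rx": 0,"ry": 0,"rz": 0},
    {"jaw": 0,"tx": 0,"ty": 0,"tz": -0.03,"rx": 0,"ry": 0,"rz": 0},
    {"jaw": 0,"tx": 0,"ty": 0,"tz": -0.02,"rx": 0,"ry": 0,"rz": 0},
    {"jaw": 0,"tx": 0,"ty": 0,"tz": 0,"rx": 0,"ry": 0,"rz": 0},
    {"jaw": 0,"tx": -0.0073,"ty": -0.0375,"tz": 0,"rx": 0,"ry": 0,"rz": 0},
    {"jaw": 0,"tx": -0.0073,"ty": -0.0375,"tz": 0,"rx": 0,"ry": 0,"rz": 0},
    {"jaw": 0,"tx": -0.0073,"ty": -0.0375,"tz": 0,"rx": 0,"ry": 0,"rz": 0},
    {"jaw": 0,"tx": -0.0073,"ty": -0.0375,"tz": 0,"rx": 0,"ry": 0,"rz": 0},
    {"jaw": 0,"tx": -0.0073,"ty": -0.0375,"tz": 0,"rx": 0,"ry": 0,"rz": 0},
    {"jaw": 0,"tx": -0.0073,"ty": -0.0375,"tz": 0,"rx": 0,"ry": 0,"rz": 0}
  ]
}}

```text
time_s: 31.08
ee_pos: [0.4598, 0.0225, 0.0407]
eef_rot: [0.304, 3.122, 0.007]
wrist_force: [0.8, 0.7, -0.2]
gripper_width: 0.385
```

```bash
python3 -c "
from h import *
go(.4559,-.2591,.03,169);level()"
```

```text
t 31.08 pos [0.4598 0.0225 0.0407] A 168.9 j6 -1.48 tilt 0.32 0.23 w 0.385 F [ 0.8  0.7 -0.2]
 rz -0.1 (ends A 169.0) tz 0.0107 tx,ty before turn -0.0506 -0.2770 after turn -0.0499 -0.2772
 level: rx 0.29 ry 0.27
```

Request:
{"fn": "step_arm", "kwargs": {
  "series": [
    {"jaw": 0,"tx": -0.0068,"ty": -0.0375,"tz": 0,"rx": 0,"ry": 0,"rz": 0},
    {"jaw": 0,"tx": -0.0068,"ty": -0.0375,"tz": 0,"rx": 0,"ry": 0,"rz": 0},
    {"jaw": 0,"tx": -0.0068,"ty": -0.0375,"tz": 0,"rx": 0,"ry": 0,"rz": 0},
    {"jaw": 0,"tx": -0.0068,"ty": -0.0375,"tz": 0,"rx": 0,"ry": 0,"rz": 0},
    {"jaw": 0,"tx": -0.0068,"ty": -0.0375,"tz": 0,"rx": 0,"ry": 0,"rz": 0},
    {"jaw": 0,"tx": -0.0068,"ty": -0.0375,"tz": 0,"rx": 0,"ry": 0,"rz": 0},
    {"jaw": 0,"tx": -0.005,"ty": -0.025,"tz": 0,"rx": 0,"ry": 0,"rz": 0},
    {"jaw": 0,"tx": 0,"ty": 0,"tz": 0,"rx": 0,"ry": 0,"rz": 0},
    {"jaw": 0,"tx": 0,"ty": 0,"tz": 0,"rx": 0,"ry": 0,"rz": 0}
  ]
}}

```text
time_s: 31.83
ee_pos: [0.4516, -0.2515, 0.0342]
eef_rot: [0.317, 3.122, 0.007]
wrist_force: [-0.0, 0.1, -0.3]
gripper_width: 0.383
```

```bash
python3 -c "
from h import *
go(.4564,-.2591,-.0251,169);level()"
```

```text
t 31.83 pos [ 0.4516 -0.2515  0.0342] A 168.4 j6 -2.02 tilt 0.24 0.24 w 0.383 F [-0.   0.1 -0.3]
 rz -0.6 (ends A 169.0) tz 0.0593 tx,ty before turn -0.0062 -0.0065 after turn -0.0061 -0.0066
 level: rx 0.28 ry 0.18
```

Request:
{"fn": "step_arm", "kwargs": {
  "series": [
    {"jaw": 0,"tx": -0.006,"ty": -0.0065,"tz": 0.005,"rx": 0.25,"ry": 0.2,"rz": 0},
    {"jaw": 0,"tx": 0,"ty": 0,"tz": 0.02,"rx": 0,"ry": 0,"rz": 0},
    {"jaw": 0,"tx": 0,"ty": 0,"tz": 0.02,"rx": 0,"ry": 0,"rz": 0},
    {"jaw": 0,"tx": 0,"ty": 0,"tz": 0,"rx": 0,"ry": 0,"rz": 0},
    {"jaw": 0,"tx": 0,"ty": 0,"tz": 0,"rx": 0,"ry": 0,"rz": 0}
  ]
}}

```text
time_s: 32.25
ee_pos: [0.4577, -0.2567, -0.0139]
eef_rot: [-0.312, -3.125, -0.0]
wrist_force: [-0.2, -0.3, 0.1]
gripper_width: 0.381
```

```bash
python3 -c "
from h import *
go(.4564,-.2591,-.0251,169);level()"
```

```text
t 32.25 pos [ 0.4577 -0.2567 -0.0139] A 168.6 j6 -2.01 tilt -0.09 0.01 w 0.381 F [-0.2 -0.3  0.1]
 rz -0.4 (ends A 169.0) tz 0.0112 tx,ty before turn 0.0008 -0.0026 after turn 0.0008 -0.0026
 level: rx -0.00 ry -0.09
```

Request:
{"fn": "step_arm", "kwargs": {
  "series": [
    {"jaw": 0,"tx": 0.001,"ty": -0.0025,"tz": 0.004,"rx": 0,"ry": 0,"rz": 0},
    {"jaw": 0,"tx": 0,"ty": -0.0005,"tz": 0.004,"rx": 0,"ry": 0,"rz": 0},
    {"jaw": 0,"tx": 0,"ty": 0,"tz": 0.002,"rx": 0,"ry": 0,"rz": 0},
    {"jaw": 0,"tx": 0,"ty": 0,"tz": 0,"rx": 0,"ry": 0,"rz": 0}
  ]
}}

```text
time_s: 32.58
ee_pos: [0.4572, -0.2585, -0.023]
eef_rot: [-0.307, -3.126, 0.001]
wrist_force: [0.0, -1.0, -0.6]
gripper_width: 0.378
```

```bash
python3 -c "
from h import *
go(.4564,-.2591,-.0251,169);level()"
```

```text
t 32.58 pos [ 0.4572 -0.2585 -0.023 ] A 168.8 j6 -2.01 tilt -0.03 -0.04 w 0.378 F [ 0.  -1.  -0.6]
 rz -0.2 (ends A 169.0) tz 0.0021 tx,ty before turn 0.0007 -0.0008 after turn 0.0007 -0.0008
 level: rx -0.05 ry -0.02
```

Request:
{"fn": "step_arm", "kwargs": {
  "series": [
    {"jaw": 0,"tx": 0.001,"ty": -0.001,"tz": 0.0015,"rx": 0,"ry": 0,"rz": 0},
    {"jaw": 0,"tx": 0,"ty": 0,"tz": 0.0015,"rx": 0,"ry": 0,"rz": 0},
    {"jaw": 0,"tx": 0,"ty": 0,"tz": 0,"rx": 0,"ry": 0,"rz": 0}
  ]
}}

```text
time_s: 32.83
ee_pos: [0.4563, -0.2596, -0.0252]
eef_rot: [0.307, 3.126, -0.003]
wrist_force: [-1.1, -0.1, -0.6]
gripper_width: 0.381
```

```bash
python3 -c "
from h import *
go(.4564,-.2591,-.0251,169);level()"
```

```text
t 32.83 pos [ 0.4563 -0.2596 -0.0252] A 168.8 j6 -2.02 tilt 0.04 -0.10 w 0.381 F [-1.1 -0.1 -0.6]
 rz -0.2 (ends A 169.0) tz -0.0001 tx,ty before turn 0.0000 0.0005 after turn -0.0000 0.0005
 level: rx -0.09 ry 0.06
```

Position is on target. I'll lower 1 mm, release, lift and look.

Request:
{"fn": "step_arm", "kwargs": {
  "series": [
    {"jaw": 0,"tx": 0,"ty": 0,"tz": 0.001,"rx": 0,"ry": 0,"rz": 0},
    {"jaw": 0.7,"tx": 0,"ty": 0,"tz": 0,"rx": 0,"ry": 0,"rz": 0},
    {"jaw": 0.7,"tx": 0,"ty": 0,"tz": 0,"rx": 0,"ry": 0,"rz": 0},
    {"jaw": 0.7,"tx": 0,"ty": 0,"tz": 0,"rx": 0,"ry": 0,"rz": 0},
    {"jaw": 0.7,"tx": 0,"ty": 0,"tz": 0,"rx": 0,"ry": 0,"rz": 0},
    {"jaw": 1,"tx": 0,"ty": 0,"tz": -0.02,"rx": 0,"ry": 0,"rz": 0},
    {"jaw": 1,"tx": 0,"ty": 0,"tz": -0.036,"rx": 0,"ry": 0,"rz": 0},
    {"jaw": 1,"tx": 0,"ty": 0,"tz": -0.036,"rx": 0,"ry": 0,"rz": 0},
    {"jaw": 1,"tx": 0,"ty": 0,"tz": -0.036,"rx": 0,"ry": 0,"rz": 0},
    {"jaw": 1,"tx": 0,"ty": 0,"tz": -0.03,"rx": 0,"ry": 0,"rz": 0},
    {"jaw": 1,"tx": 0,"ty": 0,"tz": 0,"rx": 0,"ry": 0,"rz": 0},
    {"jaw": 1,"tx": 0,"ty": 0,"tz": 0,"rx": 0,"ry": 0,"rz": 0}
  ]
}}

```text
time_s: 33.83
ee_pos: [0.4556, -0.2592, 0.1386]
eef_rot: [-0.308, -3.126, 0.001]
wrist_force: [-0.4, -0.2, -0.2]
gripper_width: 0.999
```

```bash
python3 - <<'E'
from h import *
np.set_printoptions(precision=4,suppress=True)
snap('w15'); snap('s15','scene'); snap('d15','side'); x,y=.4559,-.2591
print('plate w15',plate('w15',x,y,np.radians(-8),.084,.084),'w3',plate('w3',x,y,np.radians(-8),.084,.084))
print('boss',topfit('w15',None,x,y,0,.0175,.026,sym=True,polys=disc(.010)));print('disc',topfit('w15',None,x,y,0,.013,.026,sym=True,polys=disc(.019)))
# wheel, scene and side: hub ring top vs. silhouette centre measured before in the same camera
for t,c in(('s15',(.6594,.0962)),('d15',(.6572,.0943))): print(t,'wheel top',topfit(t,None,*c,0,.0395,.055,sym=True,polys=disc(.024)),'silhouette',c)
tl=[cv2.resize(rect(t,a,b,z),(260,260)) for t,a,b,z in(('w15',x,y,.016),('w13',.658,.0983,.048),('s15',.4574,.0833,.004),('s15',.4417,-.0902,.004),('s15',.658,.0983,.004),('s15',x,y,.004))]
cv2.imwrite('pics/v15.png',np.vstack([np.hstack(tl[:3]),np.hstack(tl[3:])])[:,:,::-1])
go(.5,-.1,.1,169)
E
```

```text
plate w15 (array([ 0.4556, -0.2591, -0.1185]), np.float64(6759.802734375)) w3 (array([ 0.4555, -0.2583, -0.113 ]), np.float64(6803.74072265625))
boss ((array([ 0.4555, -0.2586,  0.0695]), np.float64(311.787353515625)), 598)
disc ((array([ 0.456 , -0.2586, -0.0479]), np.float64(971.1554565429688)), 1607)
s15 wheel top ((array([0.6636, 0.0948, 0.0635]), np.float64(-564.3291015625)), 302) silhouette (0.6594, 0.0962)
d15 wheel top ((array([ 0.6585,  0.1026, -0.0811]), np.float64(-859.7409057617188)), 289) silhouette (0.6572, 0.0943)
t 33.98 pos [ 0.455  -0.2588  0.1367] A 168.7 j6 -2.02 tilt -0.21 0.09 w 1.004 F [ 0.8 -0.1 -0.1]
 rz -0.3 (ends A 169.0) tz 0.0367 tx,ty before turn -0.0131 0.1645 after turn -0.0138 0.1645
```

View pics/v15.png

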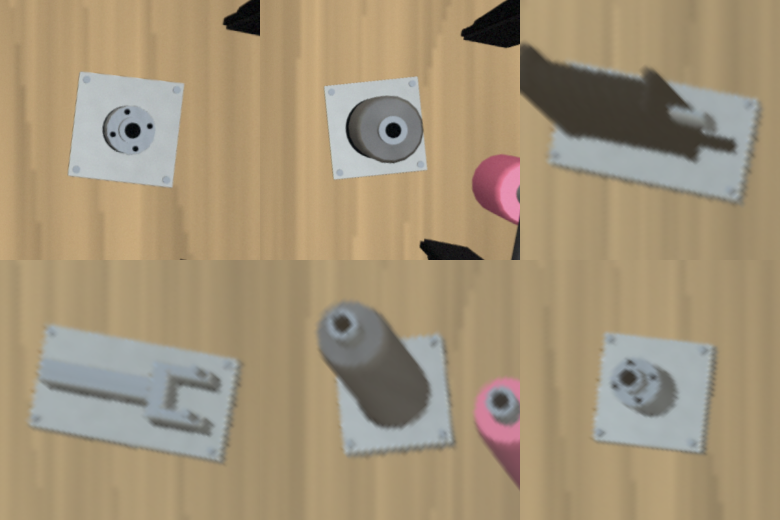

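The view shows all four things flat on their own plates, wheel hub up, nut boss up, fork on fork and stud on stud. The gripper is clear, so I'm handing in.

```bash
python3 -c "
from cell import *
print(sign_off(), read_state()['time_s'])"
```

```text
the job is handed in; nothing more can be done
the job is handed in; nothing more can be done
```

The handle, spanner, grey wheel and nut are back on their own plates. I placed them in the order listed and handed in at about 34 s, with the gripper open and clear of everything. The force readings I took never went above about 9 N.

| Thing | Offset from its plate or silhouette centre | Angle error | Way round |
|---|---|---|---|
| Handle | about 1 mm | 0.4° | stud on stud |
| Spanner | about 0.5 mm | within 0.1° | fork on fork |
| Wheel | about 1.6 mm | – | upright, hub up |
| Nut | about 0.5 mm | – | boss up |

These are wrist-camera measurements, each taken right after placing.

**What failed or disagreed:**
- **Fingertips:** they end about 32 mm short of the reported TCP. My first close on the handle therefore shut above it without touching; I corrected for this in every later grasp.
- **Spanner grip:** I regripped it once because the first grip was too shallow.
- **Wheel cross-check:** the last scene and side camera fits of the wheel were unusable (negative fit scores), so its 1.6 mm rests on the wrist camera alone.
- **Camera agreement:** the three cameras differed by 2–4 mm in absolute position, so I used the wrist values throughout.

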